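# Check the dough pins for warp and case the true ones

## Robot

A 6-joint arm with a two-finger parallel gripper is mounted at the origin on a cart in front of the work surface, level with it; the furniture and walls round the work are solid. World frame = base frame: x ahead of the robot, y to its left, z up, the work surface at z = 0. Lengths are in m, angles in rad, forces in N, time in s.
With the tool pointing down it reaches from about 0.35 to 0.975 m from the base axis. Payload 4.9 kg.
Tool frame: the origin (TCP) lies on the centre line of the jaws, within the pads' length; the fingertips stand 17 mm ahead of it and the grasp point (between the pads) lies 2 mm behind it; z points along the fingers, y is the direction in which the jaws open and shut (so a half turn about z gives the same grasp; the last joint's range is limited). The gripper opens to 85 mm and grips with 20 to 120 N. Pads are 22 mm wide; open, the fingers measure 114 mm over their backs; the gripper's body (76 mm by 85 mm) begins 54 mm behind the grasp point. The pads swing forward as they close: fully open they stand 13 mm farther back than shut.
Start: joints at [-1.364, 0.053, 1.613, -0, 1.476, -0.119], TCP at [0.2, -0.592, 0.248] pointing down, gripper open.
Joint ranges: [-3.01, 3.01], [-1.01, 2.22], [0.06, 2.58], [-1.02, 4.17], [0.09, 2.62], [-3.14, 3.14]. Speed limits (rad/s): [2.57, 2.57, 3.14, 3.14, 3.14, 3.14].

## Interface

Orientations are given as a rotation vector (axis times angle).
In Python, from plant import * gives the robot as it stands.
- The arm moves only by the tool step_arm, never from a script. Its argument "deltas" is a list of rows, each an object with "dp": the shift along the world's x, y, z in m, a list of three; "delta_rot": the turn, a rotation vector about the world's x, y, z in rad, a list of three. A call has 1 to 10 rows; each row is the pose to reach, as a shift and turn from the pose measured when the call began; what a row does not reach only later rows make up. A row lasts 1/12 s, in which the tool goes at most 41.7 mm and 7.16 degrees, less where a joint would pass 70% of its speed; a pose out of reach is approached as far as the arm can. A call with a gripper value outside its range is refused whole. "claw" is the closure in counts, from 0 (fully open) to 255 (shut), set as the call begins (left out, the last holds). The fingers move at their own pace and stop on an object; the grip force is fixed at half the most. Time passes only in rows, so rows that repeat a pose let the fingers close. It gives the time, the measured TCP pose, the force and the opening at its end, in the units of the state.
- read_state(): the state, without advancing time (a new reading comes with each control period).
- snapshot(name): name is "scene" or "top"; returns the picture (480x640x3 uint8, red, green, blue); there is no depth.
- camera_info(name): a dict with "fov_y" (degrees; the focal length in pixels is half the picture's height over the tangent of half this angle, whatever the lens; pixels are square), "cx", "cy" (the principal point, pixels), "extrinsics" (4x4, takes a point from camera to world coordinates). Camera axes: x right, y up, looking along -z (the intrinsics and any distortion apply to the point x, -y, -z); pixel columns grow to the right and rows downward; lengths in m; the calibration is good to about 2 mm. A picture is of the moment at which its call begins. camera_info takes no time and is no camera call.
- finish_job(): hands the job in, once; it reports no verdict.
The state is a dict: "time": time; "q": joint angles; "qd": joint speeds; "joint_efforts": joint torques, N m; "ee_pos": TCP position; "orientation": TCP orientation; "wrist_force": force on the tool from outside, world axes, zero at the start; "ft_torque": the same for the moment, N m; "finger_gap": finger opening in m.
Only numpy, scipy, OpenCV 4.12 (cv2) and the standard library are available. Lean on these libraries where they do the work, as an engineer would, in place of code of your own. Each camera call takes 0.05 s, during which the arm holds its last target.

## Task

Some of the washed dough pins on the drying rack may have warped, which shows when they are rolled along the cutting board: a warped pin lifts and wobbles, a true one stays down. Lay every true pin in the pin case and every warped one in the steel reject tray, then close the case: hook the cover's front lip into the slot while its rear is still raised, and swing the rear down until the clip snaps over it and the cover lies flat. Leave the two jars and the ramekin round the work where they are.

Things in the scene. Friction and masses are not known exactly. Their poses are not given: they have to be found in the camera images.
- pin_a: Plain waxed wooden dough pin, a dowel 22 mm in diameter, 140 mm long, with rounded ends and a scored ring near each, 50 g; straight (true) or bowed by 4 mm over its length (warped), any of them. Origin: at mid-length, where the pin balances; x runs along the pin. Lying on a flat, either kind has its origin 11 mm up (a warped one lies over, its bow level). Absent in some starts.
- pin_b: Another such pin, as pin_a, true or warped. Absent in some starts.
- pin_c: Another such pin, as pin_a, true or warped. Absent in some starts.
- pin_d: Another such pin, as pin_a, true or warped. Absent in some starts.
- pin_e: Another such pin, as pin_a, true or warped. Absent in some starts.
- pin_a_balance (a point): Balance point of pin_a. In a true pin it is the origin itself, in a warped one it lies 0.06 mm beside it, far too little to be read.
- pin_b_balance (a point): Balance point of pin_b. In a true pin it is the origin itself, in a warped one it lies 0.06 mm beside it, far too little to be read.
- pin_c_balance (a point): Balance point of pin_c. In a true pin it is the origin itself, in a warped one it lies 0.06 mm beside it, far too little to be read.
- pin_d_balance (a point): Balance point of pin_d. In a true pin it is the origin itself, in a warped one it lies 0.06 mm beside it, far too little to be read.
- pin_e_balance (a point): Balance point of pin_e. In a true pin it is the origin itself, in a warped one it lies 0.06 mm beside it, far too little to be read.
- board: Cream soft-rubber cutting board, fixed, 165 x 235 x 14 mm (x, y, z); origin: centre of its underside. It grips (friction 1.3): a pin laid along x and pushed along y at mid-length rolls, best with a finger leaned back some 18 degrees (tip first). In a turn (69 mm) a true pin keeps its height; a warped one's origin rises twice, by 1.4 and 2.5 mm, or it drags.
- rack: Low grey drying rack, fixed, 100 x 236 mm: two notched rails, at x = -45 and +45 mm, lying along y, 18 mm high, with nothing between them. Origin: centre of its underside. The pins lie along x across both rails in notches at y = -94, -47, 0, 47 and 94 mm, 9 mm above the origin at their undersides.
- case: Grey pin case: fixed open box, 178 mm wide (y), walls 40 mm high; inside 154 mm (x, from -79 to 75) by 166 mm (y), floor 4 mm up. Origin: centre of its underside; x points from the slotted front (robot's side) to the clip at the rear. Pins lie along x on the floor, in three lanes at y = -46, 0 and 46 mm between notched ribs 13.5 mm high at x = -50 and +50 mm.
- case_slot (a point): Middle of the mouth of the slot along the front of the case: open toward the inside (+x), 130 mm wide, 9 mm high (from the 40 mm rim up to the underside of a 5 mm rail) and 6 mm deep to its back wall. Axes as the case.
- cover: Loose grey cover of the case, 160 g, plate 161 x 178 x 4 mm. Origin: in the middle of its underside; x from the lip to the rear edge, z up. Closed, its origin is 40 mm above the case's origin, axes alike. On top in the middle stands a grip fin along x: 60 mm long, 14 mm wide, its top 26 mm above the origin.
- cover_lip (a point): Front end of the cover's lip, a tongue 120 mm wide and 4 mm thick that projects 7 mm from the front edge: 88 mm in front of (x = -88) and 2 mm above the cover's origin. Axes as the cover.
- cover_rear (a point): Middle of the cover's rear edge, top face (x = +80 mm, 4 mm above the cover's origin): the place to press it down past the clip.
- cover_grip (a point): Middle of the grip fin, 16 mm above the cover's origin.
- clip (a joint): Steel spring clip at the rear of the case, 40 mm wide, that leans outward as the cover's rear edge passes and springs back over it: 0 = home, about 0.1 rad while the edge passes; pressing the rear edge down past it takes about 8 N. Its sloped lead-in reaches 61 mm above the case's underside.
- reject_tray: Shallow open steel tray for rejects, fixed, 118 x 178 mm (x, y), walls 24 mm high and 3 mm thick, floor 3 mm thick. Origin: centre of its underside. Warped pins lie in it along y.
- spice_jar: Bystander: spice jar with a green lid, 46 mm wide, 106 mm high. Origin: centre of its underside.
- mustard_jar: Bystander: glass jar with a green lid, 68 mm wide, 84 mm high. Origin: centre of its underside.
- salt_dish: Bystander: white ramekin, 70 mm wide, 42 mm high. Origin: centre of its underside.
Mind the look-alikes: they are no part of the job. Leave any purple look-alike of the pin_a alone.

How it is judged:
On the way, in this order (a step that is already met when the one before it is completed fails the run):
1. a pin is rolled along the board (((x of pin_a in the frame of board between -0.06 and 0.06 m and y of pin_a in the frame of board between -0.11 and 0.11 m and z of pin_a in the frame of board between 0.0235 and 0.029 m and angular speed of pin_a above 0.8 rad/s and linear speed of pin_a above 0.008 m/s) or (x of pin_b in the frame of board between -0.06 and 0.06 m and y of pin_b in the frame of board between -0.11 and 0.11 m and z of pin_b in the frame of board between 0.0235 and 0.029 m and angular speed of pin_b above 0.8 rad/s and linear speed of pin_b above 0.008 m/s) or (x of pin_c in the frame of board between -0.06 and 0.06 m and y of pin_c in the frame of board between -0.11 and 0.11 m and z of pin_c in the frame of board between 0.0235 and 0.029 m and angular speed of pin_c above 0.8 rad/s and linear speed of pin_c above 0.008 m/s) or (x of pin_d in the frame of board between -0.06 and 0.06 m and y of pin_d in the frame of board between -0.11 and 0.11 m and z of pin_d in the frame of board between 0.0235 and 0.029 m and angular speed of pin_d above 0.8 rad/s and linear speed of pin_d above 0.008 m/s) or (x of pin_e in the frame of board between -0.06 and 0.06 m and y of pin_e in the frame of board between -0.11 and 0.11 m and z of pin_e in the frame of board between 0.0235 and 0.029 m and angular speed of pin_e above 0.8 rad/s and linear speed of pin_e above 0.008 m/s))), for 0.2 s.
2. the cover's lip is hooked in the slot of the case with the cover's rear still raised (x of cover_lip in the frame of case between -0.092 and -0.0845 m and z of cover_lip in the frame of case between 0.039 and 0.05 m and y of cover_lip in the frame of case between -0.012 and 0.012 m and angle between cover's own z axis and vertical above 0.045 rad), for 0.2 s.
At the end, for the whole second after the job is handed in: True pins lie still in the case (middles within 20 mm of its middle along x, below the rim), warped pins in the reject tray; cover on the case: flat within 0.02 rad, within 4, 8 and 3 mm (x, y, z) of closed, lip in the slot, clip back home (under 0.03 rad) (angle between cover's own z axis and vertical below 0.02 rad and x of cover in the frame of case between -0.004 and 0.004 m and y of cover in the frame of case between -0.008 and 0.008 m and z of cover in the frame of case between 0.037 and 0.043 m and z of cover_rear in the frame of case below 0.0465 m and x of cover_lip in the frame of case below -0.0845 m and value of joint clip below 0.03 rad and ((x of pin_a in the frame of case between -0.02 and 0.02 m and y of pin_a in the frame of case between -0.083 and 0.083 m and z of pin_a in the frame of case between 0.008 and 0.03 m and distance between pin_a_balance and pin_a below 3e-05 m) or (x of pin_a in the frame of reject_tray between -0.055 and 0.055 m and y of pin_a in the frame of reject_tray between -0.085 and 0.085 m and z of pin_a in the frame of reject_tray between 0.008 and 0.045 m and distance between pin_a_balance and pin_a above 3e-05 m)) and linear speed of each of pin_a, pin_b, pin_c, pin_d, pin_e below 0.02 m/s and ((x of pin_b in the frame of case between -0.02 and 0.02 m and y of pin_b in the frame of case between -0.083 and 0.083 m and z of pin_b in the frame of case between 0.008 and 0.03 m and distance between pin_b_balance and pin_b below 3e-05 m) or (x of pin_b in the frame of reject_tray between -0.055 and 0.055 m and y of pin_b in the frame of reject_tray between -0.085 and 0.085 m and z of pin_b in the frame of reject_tray between 0.008 and 0.045 m and distance between pin_b_balance and pin_b above 3e-05 m)) and ((x of pin_c in the frame of case between -0.02 and 0.02 m and y of pin_c in the frame of case between -0.083 and 0.083 m and z of pin_c in the frame of case between 0.008 and 0.03 m and distance between pin_c_balance and pin_c below 3e-05 m) or (x of pin_c in the frame of reject_tray between -0.055 and 0.055 m and y of pin_c in the frame of reject_tray between -0.085 and 0.085 m and z of pin_c in the frame of reject_tray between 0.008 and 0.045 m and distance between pin_c_balance and pin_c above 3e-05 m)) and ((x of pin_d in the frame of case between -0.02 and 0.02 m and y of pin_d in the frame of case between -0.083 and 0.083 m and z of pin_d in the frame of case between 0.008 and 0.03 m and distance between pin_d_balance and pin_d below 3e-05 m) or (x of pin_d in the frame of reject_tray between -0.055 and 0.055 m and y of pin_d in the frame of reject_tray between -0.085 and 0.085 m and z of pin_d in the frame of reject_tray between 0.008 and 0.045 m and distance between pin_d_balance and pin_d above 3e-05 m)) and ((x of pin_e in the frame of case between -0.02 and 0.02 m and y of pin_e in the frame of case between -0.083 and 0.083 m and z of pin_e in the frame of case between 0.008 and 0.03 m and distance between pin_e_balance and pin_e below 3e-05 m) or (x of pin_e in the frame of reject_tray between -0.055 and 0.055 m and y of pin_e in the frame of reject_tray between -0.085 and 0.085 m and z of pin_e in the frame of reject_tray between 0.008 and 0.045 m and distance between pin_e_balance and pin_e above 3e-05 m))); the robot touches nothing.
It fails at once if the spice jar is pushed more than 30 mm or tipped (distance of spice_jar from where it was at the start of the episode above 0.03 m or angle between spice_jar's own z axis and vertical above 0.4 rad).
It fails at once if the glass jar is pushed more than 30 mm or tipped (distance of mustard_jar from where it was at the start of the episode above 0.03 m or angle between mustard_jar's own z axis and vertical above 0.4 rad).
It fails at once if the ramekin is pushed more than 30 mm or tipped (distance of salt_dish from where it was at the start of the episode above 0.03 m or angle between salt_dish's own z axis and vertical above 0.4 rad).
Of pin_a, pin_b, pin_c, pin_d, pin_e only 3 to 4 are there at a start; the rules pass over those that are not, and their reading is None.
At some moment in a run one of cover may be knocked a few centimetres aside while the robot is not near it.
Once in a run the grip may slacken for a moment while it holds something.
It also fails if it takes over 210 s, if anything falls off the work surface, if the arm or the gripper's body presses on something with over 40 N, if the wrist force passes 120 N, or if a joint passes its speed limit or range.

## Working session

There is one attempt and no reset: what is moved stays moved. The work goes in short steps, Python scripts to look and compute and a tool call to move; the robot and the scene stay as the last step left them, time stands still between calls to the robot, and variables do not carry over. Pictures are saved under pics/ and viewed, and the job is handed in when it is done.

Besides the shell and the picture viewer there is one more tool, called in YAML: its name, and indented under it one key for each argument. step_arm: Moves the arm, as the interface text tells. Its arguments: {"type":"object","properties":{"deltas":{"type":"array","items":{"type":"object","properties":{"dp":{"type":"array","items":{"type":"number"}},"delta_rot":{"type":"array","items":{"type":"number"}}}}},"claw":{"type":"number"}},"required":["deltas"]}

```bash
ls; mkdir -p pics; python3 - <<'E'
from plant import *
import cv2
s=read_state();print(s)
for n in("scene","top"):
    print(n,camera_info(n)); cv2.imwrite(f"pics/{n}0.png",snapshot(n)[:,:,::-1])
E
```

```text
pics
{'time': 0.0, 'q': array([-1.36402418e+00,  5.33257217e-02,  1.61432923e+00, -9.14057169e-06,
        1.47599920e+00, -1.18982432e-01]), 'qd': array([-0.00027145, -0.0012135 , -0.00091728, -0.00113519, -0.00030735,
       -0.00160735]), 'joint_efforts': array([ 1.56382477e-03, -3.93680656e+01, -3.70173240e+01, -1.27363428e-04,
        7.14629365e-03, -1.22418694e-06]), 'ee_pos': array([ 0.19989865, -0.59153347,  0.24706125]), 'orientation': array([-3.09798094e+00, -5.09102097e-01,  1.56270031e-04]), 'wrist_force': array([ 1.76922572, -0.27553405,  0.40894461]), 'ft_torque': array([-0.02460722, -0.05404746, -0.01781865]), 'finger_gap': 0.08525994355648463}
scene {'fov_y': 42.196389545658825, 'cx': 321.4456712251492, 'cy': 243.46222957174106, 'extrinsics': array([[ 0.65991143,  0.48380382, -0.57484848, -0.4383674 ],
       [-0.75105375,  0.44600781, -0.48682162, -0.87804479],
       [ 0.02086075,  0.75300126,  0.65768833,  1.21295064],
       [ 0.        ,  0.        ,  0.        ,  1.        ]])}
top {'fov_y': 42.53704604691623, 'cx': 320.92804796009926, 'cy': 237.16572924284858, 'extrinsics': array([[ 0.27914854,  0.92500685, -0.25775652,  0.13433299],
       [-0.96023925,  0.2700427 , -0.07083447, -0.17126866],
       [ 0.00408289,  0.26728127,  0.96360991,  1.68372677],
       [ 0.        ,  0.        ,  0.        ,  1.        ]])}
```

View pics/scene0.png

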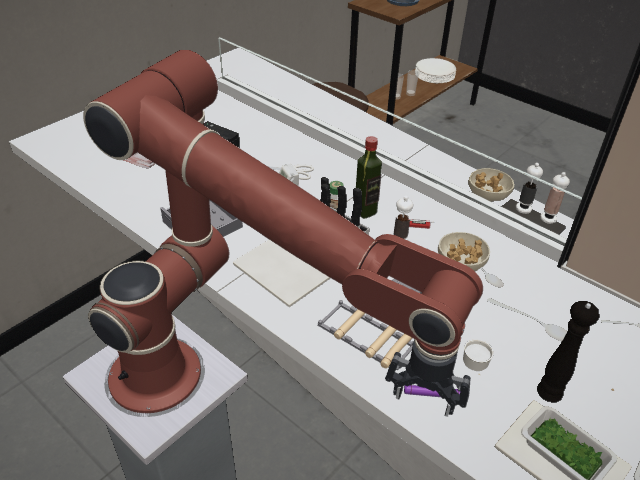

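View pics/top0.png

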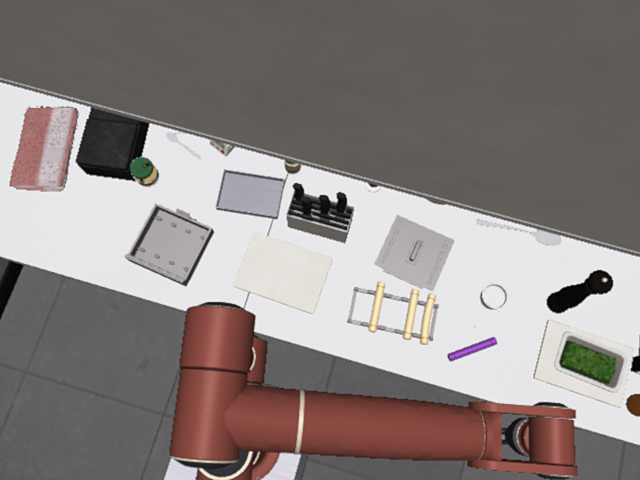

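```bash
cat > h.py <<'E'
import numpy as np, cv2
from plant import *
def cam(n):
    c=camera_info(n); f=240/np.tan(np.radians(c['fov_y']/2)); return f,c['cx'],c['cy'],np.array(c['extrinsics'])
def ray(n,u,v):
    f,cx,cy,E=cam(n); d=E[:3,:3]@np.array([(u-cx)/f,-(v-cy)/f,-1.]); return E[:3,3],d
def pt(n,u,v,z):
    o,d=ray(n,u,v); return o+d*(z-o[2])/d[2]
def proj(n,p):
    f,cx,cy,E=cam(n); q=E[:3,:3].T@(np.asarray(p,float)-E[:3,3]); return cx+f*q[0]/-q[2], cy-f*q[1]/-q[2]
def tri(a,b):
    o1,d1=ray('scene',*a);o2,d2=ray('top',*b)
    d1/=np.linalg.norm(d1);d2/=np.linalg.norm(d2)
    s=np.linalg.lstsq(np.c_[d1,-d2],o2-o1,rcond=None)[0]
    p,q=o1+s[0]*d1,o2+s[1]*d2
    return (p+q)/2,np.linalg.norm(p-q)
def snap(n,name): 
    im=snapshot(n)[:,:,::-1].copy(); cv2.imwrite(f'pics/{name}.png',im); return im
def crop(im,name,x0,y0,x1,y1,k): 
    cv2.imwrite(f'pics/{name}.png',cv2.resize(im[y0:y1,x0:x1],None,fx=k,fy=k,interpolation=cv2.INTER_CUBIC))
E
python3 - <<'E'
from h import *
im=cv2.imread('pics/top0.png')
crop(im,'t1',340,200,520,370,4)
crop(im,'t2',110,150,350,320,3.3)
for n,(u,v),z in [('rack',(395,312),.01),('board',(284,272),.014),('case',(172,243),.02),('tray',(251,193),.01),('cover',(415,250),0),('fin',(415,250),.02),('ramekin',(493,297),.04),('mustard',(143,167),.08),('spice?',(292,165),.1),('purple',(472,349),.01)]:
    print(n,pt('top',u,v,z).round(3))
E
```

```text
rack [ 0.435 -0.301  0.01 ]
board [0.456 0.022 0.014]
case [0.447 0.345 0.02 ]
tray [0.652 0.181 0.01 ]
cover [ 0.623 -0.313  0.   ]
fin [ 0.617 -0.311  0.02 ]
ramekin [ 0.543 -0.543  0.04 ]
mustard [0.619 0.479 0.08 ]
spice? [0.734 0.079 0.1  ]
purple [ 0.397 -0.525  0.01 ]
```

View pics/t1.png

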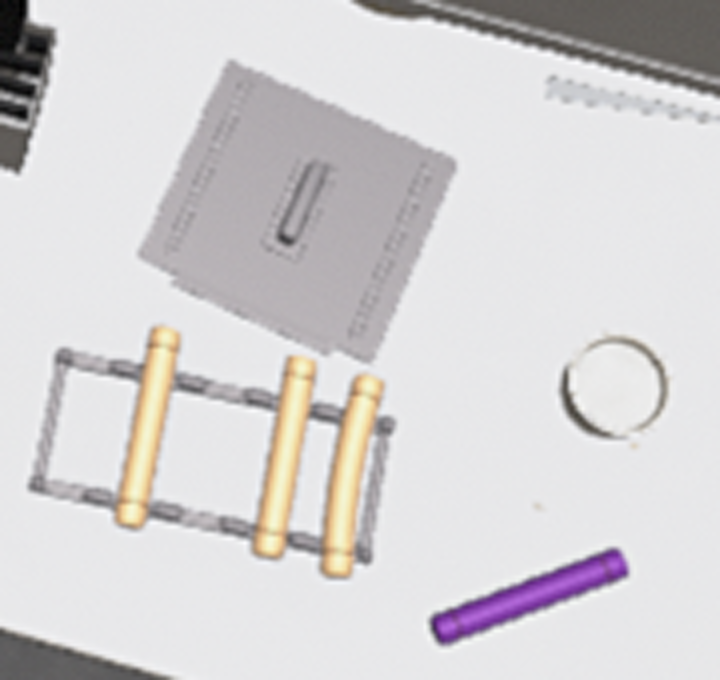

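View pics/t2.png

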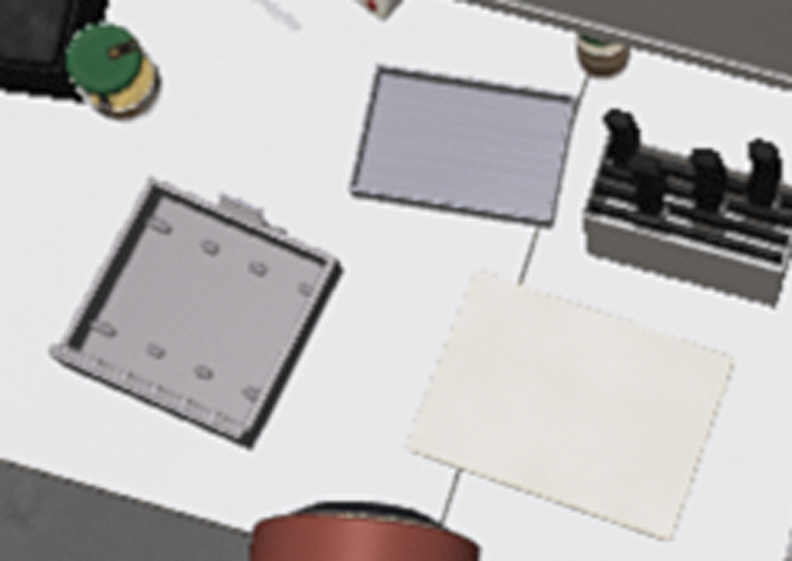

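```bash
cat >> h.py <<'E'
def rectsides(n,mask,z,minarea=100):
    out=[]
    cs,_=cv2.findContours(mask,cv2.RETR_EXTERNAL,cv2.CHAIN_APPROX_NONE)
    for c in cs:
        if cv2.contourArea(c)<minarea: continue
        P=np.array([pt(n,u,v,z)[:2] for u,v in c[:,0]],np.float32)
        r=cv2.minAreaRect(P*1000); out.append((r,cv2.moments(c)))
    return out
def wood(im):
    h=cv2.cvtColor(im,cv2.COLOR_BGR2HSV); return cv2.inRange(h,(10,55,120),(30,255,255))
E
python3 - <<'E'
from h import *
im=cv2.imread('pics/top0.png')
def q(k,x0,y0,pts,z): return np.array([pt('top',x0+(x+.5)/k-.5,y0+(y+.5)/k-.5,z)[:2] for x,y in pts])
def rep(n,P):
    c=P.mean(0); L=np.linalg.norm(np.roll(P,-1,0)-P,axis=1); d=P[1]-P[0]; e=P[2]-P[1]
    print(n,c.round(4),'sides',L.round(3),'ang',np.degrees(np.arctan2(d[1],d[0])).round(2),np.degrees(np.arctan2(e[1],e[0])).round(2))
# order: near-right, far-right, far-left, near-left
rep('rack',q(4,340,200,[(364,556),(386,424),(64,356),(38,484)],.018))
rep('cover',q(4,340,200,[(371,362),(457,160),(231,62),(138,258)],.004))
rep('board',q(3.3,110,150,[(671,540),(734,357),(477,269),(406,450)],.014))
rep('tray',q(3.3,110,150,[(551,225),(575,96),(379,66),(352,192)],.024))
rep('case',q(3.3,110,150,[(253,443),(342,265),(155,180),(55,350)],.04))
m=wood(im)[280:360,350:440]
print(m.sum()/255)
full=np.zeros(im.shape[:2],np.uint8); full[280:360,350:440]=m
for r,mm in rectsides('top',full,.020,60): print(np.round(r[0],1),np.round(r[1],1),r[2], mm['m10']/mm['m00'],mm['m01']/mm['m00'])
E
```

```text
rack [ 0.4289 -0.2956] sides [0.091 0.223 0.09  0.223] ang 4.04 94.13
cover [ 0.616 -0.312] sides [0.16  0.173 0.16  0.175] ang -8.89 81.51
board [0.4564 0.0249] sides [0.164 0.232 0.166 0.233] ang -2.55 86.84
tray [0.6463 0.18  ] sides [0.119 0.174 0.117 0.174] ang 7.21 97.05
case [0.4418 0.3425] sides [0.166 0.179 0.165 0.186] ang -7.21 81.4
891.0
[ 441.3 -387.5] [137.9  23.3] 3.7101733684539795 426.8020671834625 318.2645994832041
[ 441.5 -342.8] [137.6  21.5] 3.5713019371032715 410.69103162260234 314.016588906169
[ 435. -248.] [137.4  21.4] 3.8544836044311523 376.4791336502905 306.48388800845214
```

step_arm:
  deltas:
    - {"dp": [0.02,0.03,0.02],"delta_rot": [0,0,-0.05]}
    - {"dp": [0.04,0.06,0.04],"delta_rot": [0,0,-0.1]}
    - {"dp": [0.06,0.09,0.06],"delta_rot": [0,0,-0.15]}
    - {"dp": [0.08,0.12,0.08],"delta_rot": [0,0,-0.2]}
    - {"dp": [0.1,0.15,0.1],"delta_rot": [0,0,-0.26]}
    - {"dp": [0.12,0.18,0.1],"delta_rot": [0,0,-0.26]}
    - {"dp": [0.14,0.21,0.1],"delta_rot": [0,0,-0.26]}
    - {"dp": [0.16,0.25,0.1],"delta_rot": [0,0,-0.26]}
    - {"dp": [0.18,0.29,0.1],"delta_rot": [0,0,-0.26]}
    - {"dp": [0.2,0.33,0.1],"delta_rot": [0,0,-0.26]}

```text
time: 0.93
ee_pos: [0.3961, -0.2679, 0.3467]
orientation: [-3.138, -0.102, 0.0]
wrist_force: [0.7, 0.6, 0.6]
finger_gap: 0.0854
```

step_arm:
  deltas:
    - {"dp": [0,0.04,0]}
    - {"dp": [0,0.08,0]}
    - {"dp": [0,0.12,0]}
    - {"dp": [0,0.16,0]}
    - {"dp": [0,0.2,0]}
    - {"dp": [0,0.24,0]}
    - {"dp": [0,0.28,0]}
    - {"dp": [0,0.32,0]}
    - {"dp": [0,0.36,0]}
    - {"dp": [0,0.4,0]}

```text
$.deltas[0]: bad value
```

```bash
python3 - <<'E'
from h import *
print(read_state()['ee_pos'],read_state()['orientation'])
a=snap('scene','scene1'); b=snap('top','top1')
crop(a,'s1',290,200,530,380,3.3)
E
```

```text
[ 0.39612828 -0.26787028  0.34670112] [-3.13762639e+00 -1.02353428e-01  9.81639715e-05]
```

View pics/scene1.png

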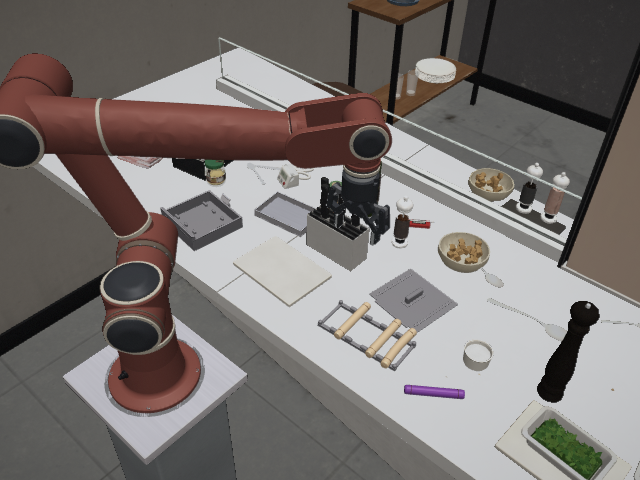

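View pics/s1.png

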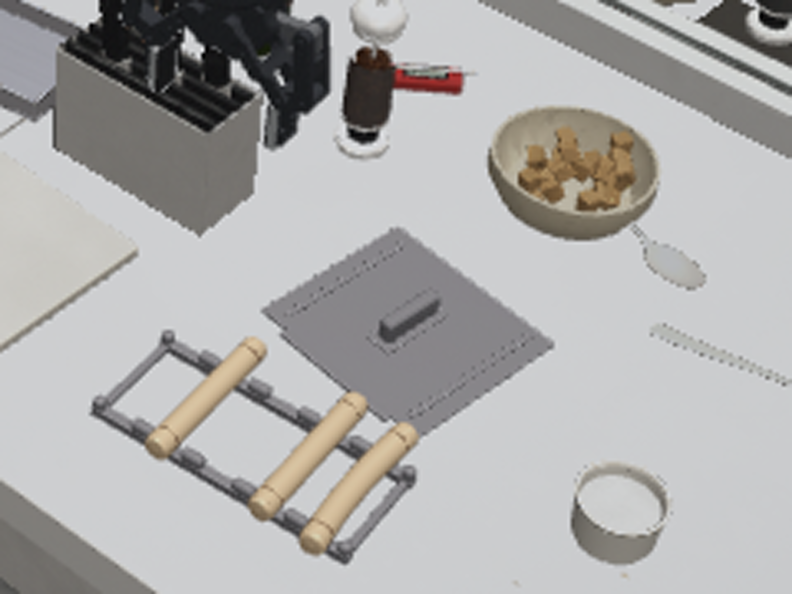

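View pics/top1.png

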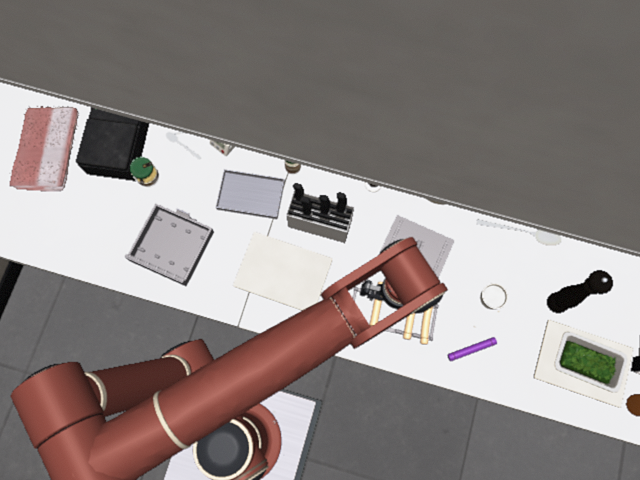

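```bash
cat >> h.py <<'E'
def bow(im,box):
    """per wood blob in box: end-mids, centroid, max centreline sag in px"""
    x0,y0,x1,y1=box; m=np.zeros(im.shape[:2],np.uint8); m[y0:y1,x0:x1]=wood(im)[y0:y1,x0:x1]
    n,l,st,ce=cv2.connectedComponentsWithStats(m)
    out=[]
    for i in range(1,n):
        if st[i,4]<60: continue
        ys,xs=np.nonzero(l==i); P=np.c_[xs,ys].astype(float); c=P.mean(0)
        w,V=np.linalg.eigh(np.cov((P-c).T)); a=V[:,1]; a=a*np.sign(a[0]+1e-9); t=(P-c)@a; s=(P-c)@np.array([-a[1],a[0]])
        L=t.max()-t.min(); tm=(t.max()+t.min())/2; mid=abs(t-tm)<.4*L
        k=np.polyfit(t[mid]-tm,s[mid],2); out.append((c+a*tm,c,L,k[0]*(L/2)**2))
    return out
E
python3 - <<'E'
from h import *
a=cv2.imread('pics/scene1.png');b=cv2.imread('pics/top0.png')
A=bow(a,(300,290,430,380)); B=bow(b,(350,270,445,360))
A.sort(key=lambda r:r[0][0]);B.sort(key=lambda r:r[0][0])
for r in A+B: print([np.round(x,2) for x in r])
for x,y in zip(A,B):
    print('tri',tri(x[0],y[0]), 'ang')
def c(k,x0,y0,x,y): return (x0+(x+.5)/k-.5,y0+(y+.5)/k-.5)
print('cover',[tri(c(3.3,290,200,*p),c(4,340,200,*q))[0].round(4) for p,q in [((421,435),(371,362)),((553,345),(457,160)),((398,228),(231,62)),((262,310),(138,258)),((410,313),(303,203))]])
crop(a,'s2',145,165,335,310,4.1)
E
```

```text
[array([351.99, 320.  ]), array([352.  , 319.99]), np.float64(46.68), np.float64(0.14)]
[array([383.02, 337.57]), array([383.07, 337.51]), np.float64(47.64), np.float64(-0.09)]
[array([397.78, 346.87]), array([397.71, 346.95]), np.float64(48.46), np.float64(2.0)]
[array([376.46, 306.4 ]), array([376.47, 306.38]), np.float64(50.01), np.float64(-0.09)]
[array([410.69, 313.71]), array([410.63, 314.01]), np.float64(50.18), np.float64(0.14)]
[array([426.76, 318.46]), array([426.75, 318.52]), np.float64(50.32), np.float64(2.08)]
tri (array([ 0.43450309, -0.24838707,  0.01875013]), np.float64(0.000137083701988696)) ang
tri (array([ 0.44119776, -0.3426541 ,  0.01894835]), np.float64(0.00034597853590590487)) ang
tri (array([ 0.44094938, -0.38767271,  0.01988517]), np.float64(0.0010616987721672098)) ang
cover [array([ 0.5256, -0.3874,  0.0041]), array([ 0.6837, -0.4113, -0.0011]), array([ 0.7083, -0.2395,  0.0026]), array([ 0.5513, -0.213 ,  0.0022]), array([ 0.6175, -0.3128,  0.0178])]
```

View pics/s2.png

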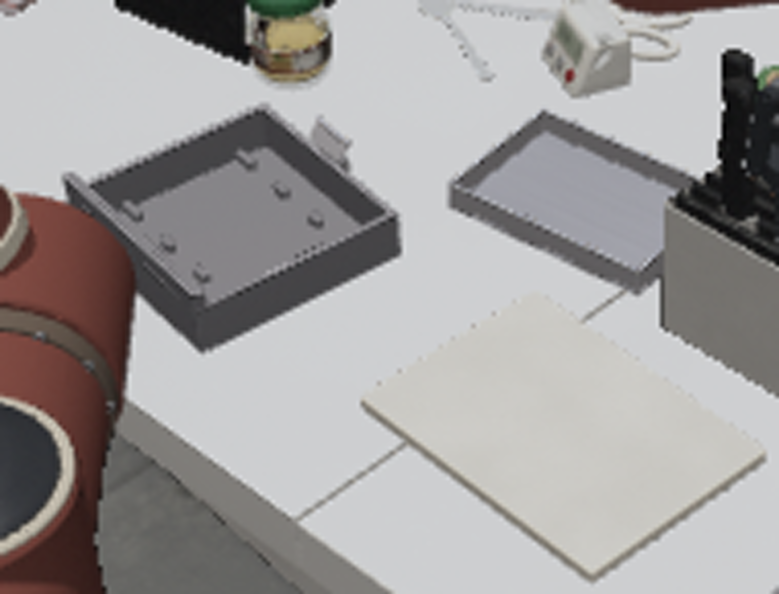

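```bash
python3 - <<'E'
from h import *
def s(x,y): return (145+(x+.5)/4.1-.5,165+(y+.5)/4.1-.5)
def t(x,y): return (110+(x+.5)/3.3-.5,150+(y+.5)/3.3-.5)
names={'rimFL':((265,106),(155,180)),'rimFR':((399,213),(342,265)),
'rR1':((247,157),(160,226)),'rR2':((282,188),(210,247)),'rR3':((316,219),(258,268)),
'rF1':((131,209),(103,330)),'rF2':((167,242),(155,351)),'rF3':((201,273),(203,372)),
'railL':((66,176),(55,347)),'railR':((206,296),(250,436)),
'trayNL':((450,190),(352,190)),'trayFL':((545,112),(379,66)),'trayNR':((638,275),(551,225)),
'boardNL':((362,403),(406,450)),'boardFL':((540,294),(477,269)),'boardNR':((592,578),(671,540)),'boardFR':((766,455),(734,357)),'clip':((318,120),(222,196)),}
R={}
for n,(a,b) in names.items():
    p,e=tri(s(*a),t(*b)); R[n]=p; print(n,p.round(4),round(e,4))
def ang(a,b): d=R[b]-R[a]; return np.degrees(np.arctan2(d[1],d[0])).round(2), np.linalg.norm(d).round(4)
for p in [('rimFR','rimFL'),('rR3','rR1'),('rF3','rF1'),('rF1','rR1'),('rF2','rR2'),('rF3','rR3'),('railR','railL')]: print(p,ang(*p))
# top only ribs z=.0175
T={k:pt('top',*t(*v),.0175)[:2] for k,v in {'r1':(160,226),'r2':(210,247),'r3':(258,268),'r4':(305,288),'f1':(103,330),'f2':(155,351),'f3':(203,372),'f4':(252,392)}.items()}
for k in T: print(k,T[k].round(4))
print(np.mean(list(T.values()),0))
E
```

```text
rimFL [0.5372 0.4185 0.0403] 0.0007
rimFR [0.5091 0.239  0.0489] 0.0021
rR1 [0.5066 0.4093 0.0128] 0.0022
rR2 [0.5011 0.3626 0.0107] 0.0016
rR3 [0.4952 0.3176 0.0086] 0.0012
rF1 [0.4063 0.4238 0.0127] 0.0017
rF2 [0.4016 0.3763 0.01  ] 0.0011
rF3 [0.396  0.3313 0.0092] 0.0013
railL [0.3729 0.4443 0.0522] 0.0041
railR [0.3491 0.2621 0.0567] 0.0018
trayNL [0.5817 0.2615 0.0164] 0.0004
trayFL [0.6955 0.2737 0.0217] 0.0015
trayNR [0.5991 0.086  0.0216] 0.0023
boardNL [0.3818 0.1457 0.0061] 0.0037
boardFL [0.5486 0.1372 0.0054] 0.0036
boardNR [ 0.3697 -0.0874  0.0076] 0.0001
boardFR [ 0.5343 -0.0944  0.0049] 0.0005
clip [0.5343 0.352  0.0621] 0.0007
('rimFR', 'rimFL') (np.float64(81.09), np.float64(0.1818))
('rR3', 'rR1') (np.float64(82.94), np.float64(0.0925))
('rF3', 'rF1') (np.float64(83.65), np.float64(0.0931))
('rF1', 'rR1') (np.float64(-8.23), np.float64(0.1014))
('rF2', 'rR2') (np.float64(-7.84), np.float64(0.1005))
('rF3', 'rR3') (np.float64(-7.88), np.float64(0.1002))
('railR', 'railL') (np.float64(82.57), np.float64(0.1839))
r1 [0.5047 0.4083]
r2 [0.499  0.3609]
r3 [0.4929 0.3153]
r4 [0.4874 0.2711]
f1 [0.4048 0.4226]
f2 [0.4    0.3742]
f3 [0.3942 0.3292]
f4 [0.3895 0.284 ]
[0.44654602 0.34571599]
```

step_arm:
  deltas:
    - {"dp": [0.01,0.005,-0.04],"delta_rot": [0,0,0]}
    - {"dp": [0.02,0.01,-0.08],"delta_rot": [0,0,0]}
    - {"dp": [0.03,0.015,-0.12],"delta_rot": [0,0,0]}
    - {"dp": [0.038,0.0195,-0.16],"delta_rot": [0,0,0]}
    - {"dp": [0.038,0.0195,-0.2],"delta_rot": [0,0,0]}
    - {"dp": [0.038,0.0195,-0.24],"delta_rot": [0,0,0]}
    - {"dp": [0.038,0.0195,-0.24],"delta_rot": [0,0,0]}
    - {"dp": [0.038,0.0195,-0.24],"delta_rot": [0,0,0]}
  claw: 80

```text
time: 1.7
ee_pos: [0.4338, -0.245, 0.1047]
orientation: [-3.132, -0.114, 0.006]
wrist_force: [0.7, 0.1, 0.8]
finger_gap: 0.0586
```

step_arm:
  deltas:
    - {"dp": [0.001,-0.003,-0.03],"delta_rot": [0,0,0]}
    - {"dp": [0.001,-0.0034,-0.06],"delta_rot": [0,0,0]}
    - {"dp": [0.001,-0.0034,-0.076],"delta_rot": [0,0,0]}
    - {"dp": [0.001,-0.0034,-0.076],"delta_rot": [0,0,0]}
    - {"dp": [0.001,-0.0034,-0.076],"delta_rot": [0,0,0]}

```text
time: 2.12
ee_pos: [0.4361, -0.2499, 0.0312]
orientation: [-3.134, -0.114, 0.002]
wrist_force: [-0.1, -0.2, 1.0]
finger_gap: 0.0587
```

step_arm:
  deltas:
    - {"dp": [0,0,0],"delta_rot": [0,0,0]}
    - {"dp": [0,0,0],"delta_rot": [0,0,0]}
    - {"dp": [0,0,0],"delta_rot": [0,0,0]}
    - {"dp": [0,0,0],"delta_rot": [0,0,0]}
    - {"dp": [0,0,0],"delta_rot": [0,0,0]}
  claw: 255

```text
time: 2.53
ee_pos: [0.4379, -0.2514, 0.0341]
orientation: [-3.138, -0.114, -0.003]
wrist_force: [-0.5, 0.4, 6.8]
finger_gap: 0.0194
```

step_arm:
  deltas:
    - {"dp": [0,0,0],"delta_rot": [0,0,0]}
    - {"dp": [0,0,0],"delta_rot": [0,0,0]}
    - {"dp": [-0.002,0.002,-0.005],"delta_rot": [0,0,0]}
    - {"dp": [-0.003,0.003,-0.012],"delta_rot": [0,0,0]}
    - {"dp": [-0.003,0.003,-0.012],"delta_rot": [0,0,0]}
    - {"dp": [-0.003,0.003,-0.012],"delta_rot": [0,0,0]}
  claw: 110

```text
time: 3.03
ee_pos: [0.4338, -0.2475, 0.0207]
orientation: [-3.136, -0.114, -0.0]
wrist_force: [0.5, -0.1, -0.4]
finger_gap: 0.0483
```

```bash
python3 - <<'E'
from h import *
a=snap('scene','scene2'); b=snap('top','top2')
crop(a,'s3',290,240,450,390,5)
E
```

```text
(no output)
```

View pics/s3.png

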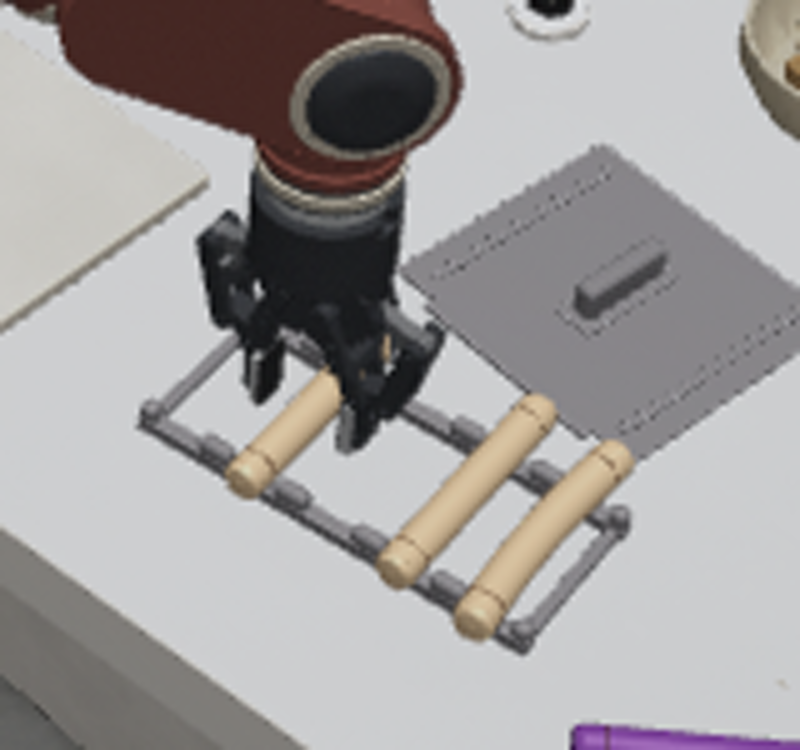

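step_arm:
  deltas:
    - {"dp": [0,0,0.002],"delta_rot": [0,0,0]}
    - {"dp": [0,0,0.002],"delta_rot": [0,0,0]}
    - {"dp": [0,0,0.002],"delta_rot": [0,0,0]}
    - {"dp": [0,0,0.002],"delta_rot": [0,0,0]}
  claw: 255

```text
time: 3.47
ee_pos: [0.435, -0.2485, 0.0243]
orientation: [-3.138, -0.114, -0.004]
wrist_force: [-0.1, -1.3, 2.1]
finger_gap: 0.0199
```

step_arm:
  deltas:
    - {"dp": [0,0,0.04],"delta_rot": [0,0,0]}
    - {"dp": [0,0,0.08],"delta_rot": [0,0,0]}
    - {"dp": [0.005,0.04,0.08],"delta_rot": [0,0,-0.04]}
    - {"dp": [0.01,0.08,0.08],"delta_rot": [0,0,-0.08]}
    - {"dp": [0.015,0.12,0.08],"delta_rot": [0,0,-0.124]}
    - {"dp": [0.02,0.16,0.08],"delta_rot": [0,0,-0.124]}
    - {"dp": [0.022,0.2,0.08],"delta_rot": [0,0,-0.124]}
    - {"dp": [0.022,0.218,0.07],"delta_rot": [0,0,-0.124]}
    - {"dp": [0.022,0.218,0.06],"delta_rot": [0,0,-0.124]}

```text
time: 4.22
ee_pos: [0.4571, -0.0274, 0.0843]
orientation: [-3.139, 0.073, -0.006]
wrist_force: [0.3, -0.5, -0.6]
finger_gap: 0.0202
```

step_arm:
  deltas:
    - {"dp": [0,-0.002,-0.03],"delta_rot": [0,0,0]}
    - {"dp": [0,-0.002,-0.046],"delta_rot": [0,0,0]}
    - {"dp": [0,-0.002,-0.051],"delta_rot": [0,0,0]}
    - {"dp": [0,-0.002,-0.051],"delta_rot": [0,0,0]}
    - {"dp": [0,-0.002,-0.051],"delta_rot": [0,0,0]}

```text
time: 4.63
ee_pos: [0.4571, -0.0301, 0.0331]
orientation: [-3.139, 0.074, -0.005]
wrist_force: [0.9, 0.0, -0.4]
finger_gap: 0.0194
```

step_arm:
  deltas:
    - {"dp": [0,0,0],"delta_rot": [0,0,0]}
    - {"dp": [0,0,0],"delta_rot": [0,0,0]}
    - {"dp": [0,0,0],"delta_rot": [0,0,0]}
    - {"dp": [0,0,0],"delta_rot": [0,0,0]}
    - {"dp": [0,0,0],"delta_rot": [0,0,0]}
  claw: 135

```text
time: 5.05
ee_pos: [0.4573, -0.0303, 0.0334]
orientation: [-3.139, 0.075, -0.006]
wrist_force: [-0.4, 0.7, 0.4]
finger_gap: 0.0401
```

```bash
python3 - <<'E'
from h import *
a=snap('scene','scene3'); b=snap('top','top3')
crop(a,'s4',200,200,360,320,5)
E
```

```text
(no output)
```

View pics/s4.png

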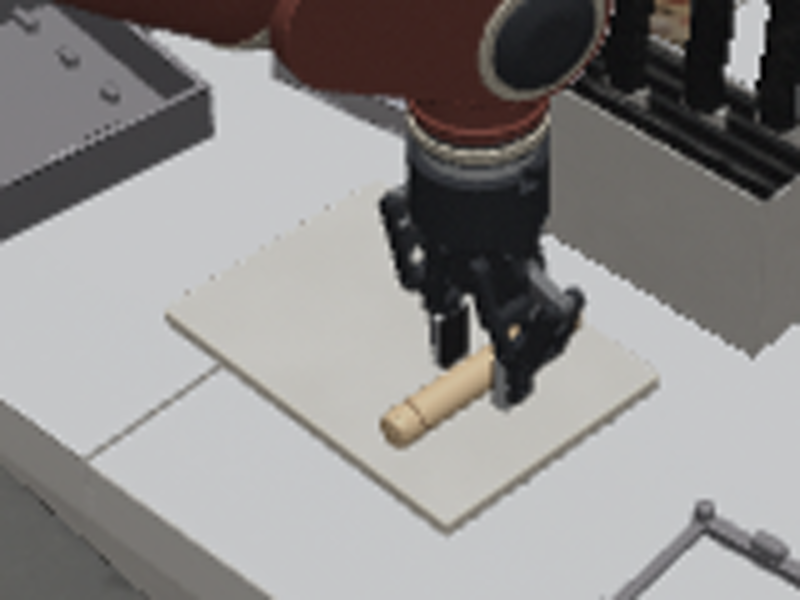

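View pics/top3.png

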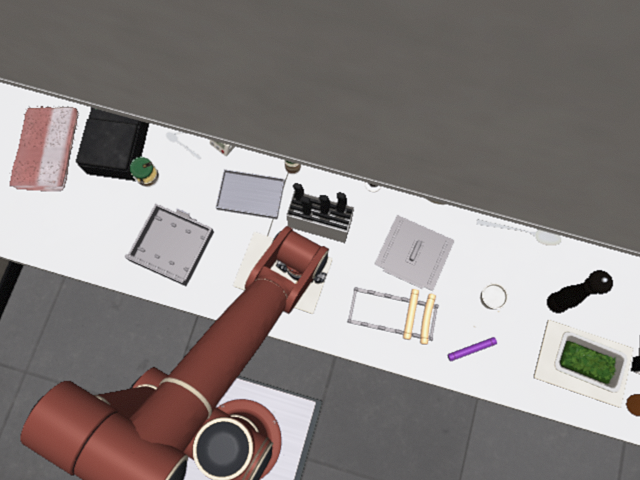

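step_arm:
  deltas:
    - {"dp": [0,0,0.002],"delta_rot": [0.06,0,0]}
    - {"dp": [0,0,0.002],"delta_rot": [0.12,0,0]}
    - {"dp": [0,0,0.002],"delta_rot": [0.18,0,0]}
    - {"dp": [0,0,0.002],"delta_rot": [0.18,0,0]}
    - {"dp": [0,0,0.002],"delta_rot": [0.18,0,0]}

```text
time: 5.57
ee_pos: [0.4571, -0.0307, 0.0352]
orientation: [-2.96, 0.073, 0.001]
wrist_force: [0.5, 0.0, 0.5]
finger_gap: 0.0404
```

step_arm:
  deltas:
    - {"dp": [0,0.004,0],"delta_rot": [0,0,0]}
    - {"dp": [0,0.008,0],"delta_rot": [0,0,0]}
    - {"dp": [0.001,0.012,0],"delta_rot": [0,0,0]}
    - {"dp": [0.001,0.016,0],"delta_rot": [0,0,0]}
    - {"dp": [0.001,0.02,0],"delta_rot": [0,0,0]}
    - {"dp": [0.001,0.024,0],"delta_rot": [0,0,0]}
    - {"dp": [0.001,0.028,0],"delta_rot": [0,0,0]}
    - {"dp": [0.002,0.032,0],"delta_rot": [0,0,0]}
    - {"dp": [0.002,0.036,0],"delta_rot": [0,0,0]}
    - {"dp": [0.002,0.04,0],"delta_rot": [0,0,0]}

```text
time: 6.4
ee_pos: [0.4592, 0.0097, 0.0352]
orientation: [-2.96, 0.073, 0.001]
wrist_force: [-0.2, -0.1, -0.7]
finger_gap: 0.0401
```

```bash
python3 - <<'E'
from h import *
a=snap('scene','scene4'); b=snap('top','top4')
crop(a,'s5',200,200,360,320,5)
A=bow(a,(240,240,340,310));print(A)
E
```

```text
[(array([279.66947279, 272.67363203]), array([278.79084967, 273.2875817 ]), np.float64(25.23281066751185), np.float64(-0.8854371744636516))]
```

View pics/s5.png

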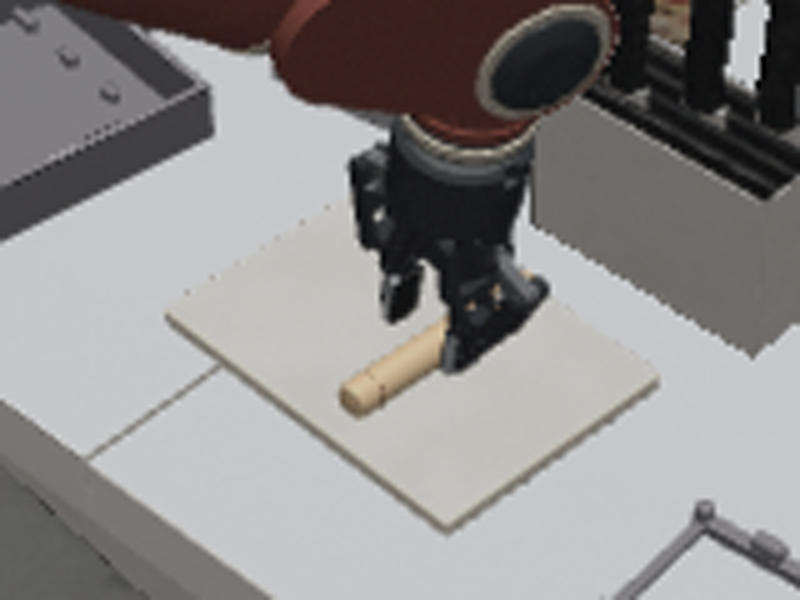

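```bash
python3 - <<'E'
from h import *
for n in('scene3','scene4'):
    a=cv2.imread(f'pics/{n}.png'); m=wood(a); m2=np.zeros_like(m); m2[240:310,255:320]=m[240:310,255:320]
    k,l,st,ce=cv2.connectedComponentsWithStats(m2)
    for i in range(1,k):
        if st[i,4]<40: continue
        ys,xs=np.nonzero(l==i); P=np.array([pt('scene',u,v,.028) for u,v in zip(xs,ys)])
        # centre across by y at near-end slice
        for x0,x1 in((.395,.41),(.41,.425)):
            s=(P[:,0]>x0)&(P[:,0]<x1); print(n,st[i,4],x0,P[s,1].min().round(4),P[s,1].max().round(4),P[s,1].mean().round(4))
E
```

```text
scene3 167 0.395 -0.0415 -0.0184 -0.0301
scene3 167 0.41 -0.0416 -0.019 -0.0303
scene4 153 0.395 -0.0077 0.0152 0.0038
scene4 153 0.41 -0.0088 0.0147 0.0028
```

step_arm:
  deltas:
    - {"dp": [0,0,0.003],"delta_rot": [0.07,0,0]}
    - {"dp": [0,0,0.003],"delta_rot": [0.14,0,0]}
    - {"dp": [0,0,0.003],"delta_rot": [0.14,0,0]}
    - {"dp": [0,0,0.003],"delta_rot": [0.14,0,0]}

```text
time: 6.83
ee_pos: [0.4589, 0.0091, 0.0378]
orientation: [-2.821, 0.071, 0.007]
wrist_force: [-0.5, -0.1, 0.4]
finger_gap: 0.04
```

step_arm:
  deltas:
    - {"dp": [0,0.005,0],"delta_rot": [0,0,0]}
    - {"dp": [0,0.01,0],"delta_rot": [0,0,0]}
    - {"dp": [0.001,0.015,0],"delta_rot": [0,0,0]}
    - {"dp": [0.001,0.02,0],"delta_rot": [0,0,0]}
    - {"dp": [0.001,0.025,0],"delta_rot": [0,0,0]}
    - {"dp": [0.002,0.03,0],"delta_rot": [0,0,0]}
    - {"dp": [0.002,0.035,0],"delta_rot": [0,0,0]}
    - {"dp": [0.002,0.04,0],"delta_rot": [0,0,0]}
    - {"dp": [0.002,0.045,0],"delta_rot": [0,0,0]}
    - {"dp": [0.002,0.05,0],"delta_rot": [0,0,0]}

```text
time: 7.67
ee_pos: [0.4609, 0.0597, 0.0378]
orientation: [-2.821, 0.071, 0.007]
wrist_force: [-0.4, 0.0, 0.5]
finger_gap: 0.0403
```

```bash
cat >> h.py <<'E'
def piny(a,box,z=.028,sl=((.395,.41),(.41,.425))):
    x0,y0,x1,y1=box; m=wood(a); m2=np.zeros_like(m); m2[y0:y1,x0:x1]=m[y0:y1,x0:x1]
    k,l,st,ce=cv2.connectedComponentsWithStats(m2)
    for i in range(1,k):
        if st[i,4]<40: continue
        ys,xs=np.nonzero(l==i); P=np.array([pt('scene',u,v,z) for u,v in zip(xs,ys)])
        print('xmin',P[:,0].min().round(4),'xmax',P[:,0].max().round(4))
        for a0,a1 in sl:
            s=(P[:,0]>a0)&(P[:,0]<a1); print(st[i,4],a0,P[s,1].min().round(4),P[s,1].max().round(4),P[s,1].mean().round(4))
E
python3 - <<'E'
from h import *
a=snap('scene','scene5'); piny(a,(240,230,320,310)); crop(a,'s6',200,200,360,320,5); print(read_state()['ee_pos'])
E
```

```text
xmin 0.3917 xmax 0.4778
153 0.395 0.0441 0.0669 0.0553
153 0.41 0.0425 0.0666 0.0551
[0.46072663 0.06026891 0.03780257]
```

View pics/s6.png

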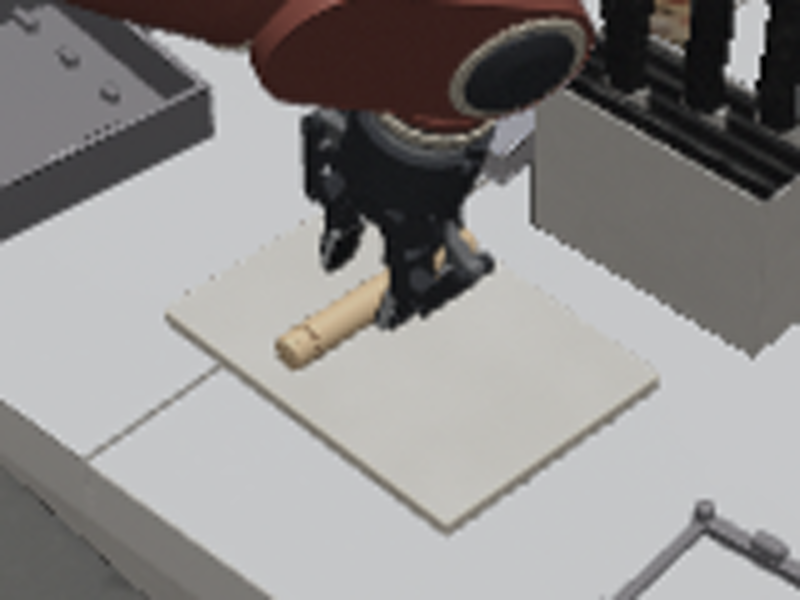

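step_arm:
  deltas:
    - {"dp": [0,0,0],"delta_rot": [0,0,0]}
    - {"dp": [0,0,0],"delta_rot": [0,0,0]}
    - {"dp": [0,0,0],"delta_rot": [0,0,0]}
    - {"dp": [0,0,0],"delta_rot": [0,0,0]}

```text
time: 8.05
ee_pos: [0.4608, 0.0601, 0.0378]
orientation: [-2.821, 0.071, 0.007]
wrist_force: [-0.3, 0.4, 0.4]
finger_gap: 0.0402
```

```bash
python3 - <<'E'
from h import *
a=snap('scene','scene6'); piny(a,(240,230,320,310)); print(read_state()['ee_pos'])
E
```

```text
xmin 0.3927 xmax 0.4819
168 0.395 0.0522 0.0748 0.0631
168 0.41 0.0507 0.0745 0.0626
[0.46080428 0.06005706 0.03782941]
```

step_arm:
  deltas:
    - {"dp": [0,0.001,0],"delta_rot": [-0.1,0,0]}
    - {"dp": [0,0.002,0],"delta_rot": [-0.2,0,0]}
    - {"dp": [0,0.003,0],"delta_rot": [-0.32,0,0]}
    - {"dp": [0,0.003,-0.002],"delta_rot": [-0.32,0,0]}
    - {"dp": [0,0.003,-0.004],"delta_rot": [-0.32,0,0]}
    - {"dp": [0,0.003,-0.004],"delta_rot": [-0.32,0,0]}

```text
time: 8.6
ee_pos: [0.4602, 0.063, 0.0331]
orientation: [-3.139, 0.078, -0.002]
wrist_force: [-0.2, -1.0, 0.7]
finger_gap: 0.0398
```

step_arm:
  deltas:
    - {"dp": [0,0,0],"delta_rot": [0,0,0]}
    - {"dp": [0,0,0],"delta_rot": [0,0,0]}
    - {"dp": [0,0,0],"delta_rot": [0,0,0]}
    - {"dp": [0,0,0],"delta_rot": [0,0,0]}
    - {"dp": [0,0,0],"delta_rot": [0,0,0]}
  claw: 255

```text
time: 9.02
ee_pos: [0.4601, 0.0626, 0.0329]
orientation: [-3.139, 0.08, -0.001]
wrist_force: [0.7, -0.3, -0.2]
finger_gap: 0.0198
```

```bash
python3 - <<'E'
from h import *
a=snap('scene','scene7'); piny(a,(240,230,320,310)); print(read_state()['ee_pos']); crop(a,'s7',200,200,360,320,5)
E
```

```text
xmin 0.3927 xmax 0.4633
128 0.395 0.0522 0.0748 0.0631
128 0.41 0.0515 0.0745 0.063
[0.46007966 0.06271391 0.03291392]
```

View pics/s7.png

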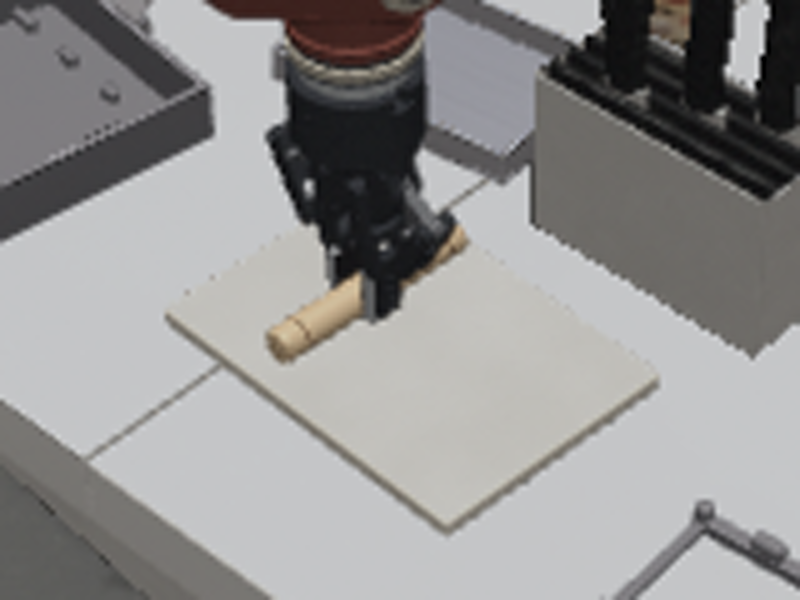

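```bash
python3 - <<'E'
from h import *
a=cv2.imread('pics/scene7.png'); m=wood(a); ys,xs=np.nonzero(m[230:310,240:320]); P=np.array([pt('scene',u+240,v+230,.025) for u,v in zip(xs,ys)])
P=P[(P[:,1]<.09)&(P[:,1]>.03)]; print(P[:,0].min(),P[:,0].max())
# case target for lane +46 and -46, yaw -7.7
c=np.array([.4475,.346]); th=np.radians(-7.7); x=np.array([np.cos(th),np.sin(th)]);y=np.array([-x[1],x[0]])
for l in(46,0,-46): print(l,c+y*l/1000)
E
```

```text
0.39476615827063427 0.535184976849757
46 [0.45366336 0.39158523]
0 [0.4475 0.346 ]
-46 [0.44133664 0.30041477]
```

step_arm:
  deltas:
    - {"dp": [0,0,0.04],"delta_rot": [0,0,0]}
    - {"dp": [0,0,0.08],"delta_rot": [0,0,0]}
    - {"dp": [0,0.04,0.1],"delta_rot": [0,0,-0.04]}
    - {"dp": [-0.004,0.08,0.1],"delta_rot": [0,0,-0.083]}
    - {"dp": [-0.008,0.12,0.1],"delta_rot": [0,0,-0.083]}
    - {"dp": [-0.012,0.16,0.1],"delta_rot": [0,0,-0.083]}
    - {"dp": [-0.012,0.2,0.1],"delta_rot": [0,0,-0.083]}
    - {"dp": [-0.012,0.24,0.1],"delta_rot": [0,0,-0.083]}
    - {"dp": [-0.012,0.28,0.1],"delta_rot": [0,0,-0.083]}
    - {"dp": [-0.012,0.31,0.1],"delta_rot": [0,0,-0.083]}

```text
time: 9.9
ee_pos: [0.4475, 0.3756, 0.1329]
orientation: [-3.132, 0.207, -0.002]
wrist_force: [0.5, -0.5, -0.8]
finger_gap: 0.0197
```

step_arm:
  deltas:
    - {"dp": [0,0.018,0],"delta_rot": [0,0,0]}
    - {"dp": [0,0.018,-0.02],"delta_rot": [0,0,0]}
    - {"dp": [0,0.018,-0.04],"delta_rot": [0,0,0]}
    - {"dp": [0,0.018,-0.04],"delta_rot": [0,0,0]}

```text
time: 10.23
ee_pos: [0.4447, 0.3924, 0.0881]
orientation: [3.132, -0.205, -0.009]
wrist_force: [-0.1, -1.0, -2.0]
finger_gap: 0.0198
```

```bash
python3 - <<'E'
from h import *
a=snap('scene','scene8'); crop(a,'s8',130,130,290,250,5); crop(snap('top','top8'),'t8',100,180,260,300,5); s=read_state();print(s['ee_pos'],s['orientation'],s['finger_gap'])
E
```

```text
[0.4467175  0.39308897 0.09179671] [-3.13382424e+00  2.07011826e-01  1.86634511e-03] 0.019660438083826316
```

View pics/s8.png

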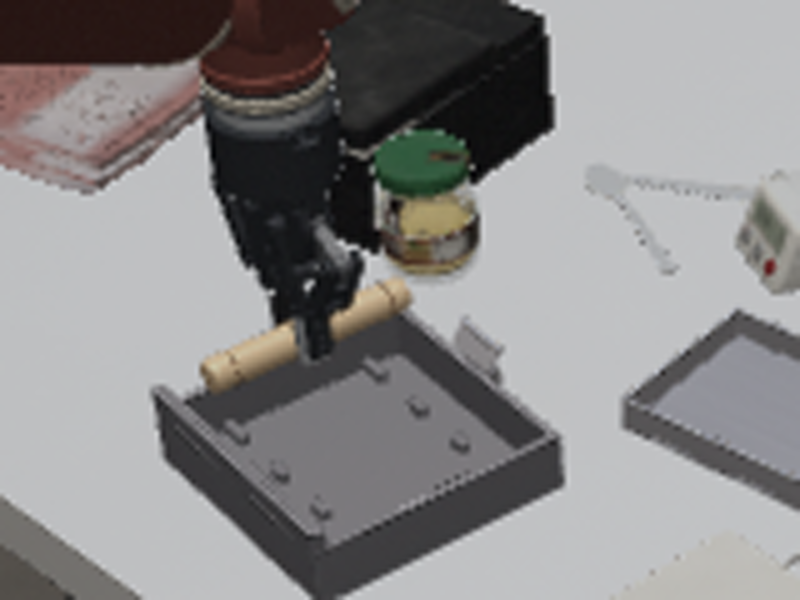

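View pics/t8.png

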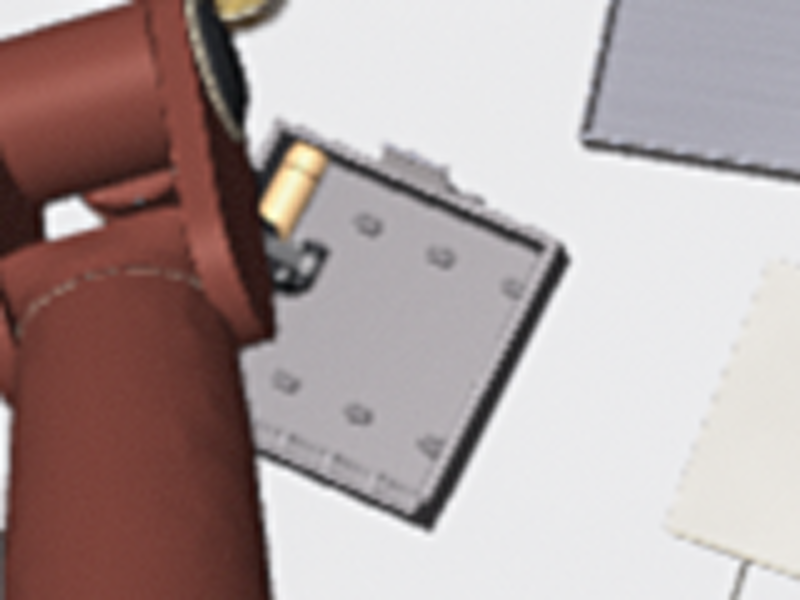

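```bash
python3 - <<'E'
from h import *
a=cv2.imread('pics/scene8.png'); m=wood(a); ys,xs=np.nonzero(m[180:212,165:215]); P=np.array([pt('scene',u+165,v+180,.084) for u,v in zip(xs,ys)])
th=np.radians(-7.7); x=np.array([np.cos(th),np.sin(th)]);y=np.array([-x[1],x[0]])
Q=P[:,:2]-[.4475,.346]; u=Q@x; w=Q@y
k=(w>.01)&(w<.08);print(u[k].min(),u[k].max())
for r in((-.065,-.04),(.04,.065)):
    s=k&(u>r[0])&(u<r[1]); print(w[s].min(),w[s].max(),w[s].mean())
E
```

```text
-0.07446478361583245 0.08257011288004641
0.030689277506053117 0.05606566415701097 0.043633199735656346
0.031497881814796756 0.054664914402406145 0.043865953975768736
```

step_arm:
  deltas:
    - {"dp": [0.002,0.002,-0.02],"delta_rot": [0,0,0]}
    - {"dp": [0.002,0.002,-0.04],"delta_rot": [0,0,0]}
    - {"dp": [0.002,0.002,-0.055],"delta_rot": [0,0,0]}
    - {"dp": [0.002,0.002,-0.066],"delta_rot": [0,0,0]}
    - {"dp": [0.002,0.002,-0.066],"delta_rot": [0,0,0]}
    - {"dp": [0.002,0.002,-0.066],"delta_rot": [0,0,0]}

```text
time: 10.83
ee_pos: [0.4491, 0.3951, 0.0264]
orientation: [-3.134, 0.208, 0.001]
wrist_force: [-0.3, 0.7, -1.5]
finger_gap: 0.0201
```

step_arm:
  deltas:
    - {"dp": [0,0,-0.002],"delta_rot": [0,0,0]}
    - {"dp": [0,0,-0.002],"delta_rot": [0,0,0]}
    - {"dp": [0,0,-0.002],"delta_rot": [0,0,0]}
    - {"dp": [0,0,0.03],"delta_rot": [0,0,0]}
    - {"dp": [0,0,0.07],"delta_rot": [0,0,0]}
    - {"dp": [0,0,0.11],"delta_rot": [0,0,0]}
    - {"dp": [0,-0.04,0.13],"delta_rot": [0,0,0]}
    - {"dp": [0,-0.08,0.13],"delta_rot": [0,0,0]}
    - {"dp": [0,-0.12,0.13],"delta_rot": [0,0,0.05]}
    - {"dp": [0,-0.16,0.13],"delta_rot": [0,0,0.1]}
  claw: 155

```text
time: 11.67
ee_pos: [0.4495, 0.2339, 0.1583]
orientation: [-3.139, 0.045, -0.004]
wrist_force: [-0.1, -0.0, 0.2]
finger_gap: 0.0335
```

step_arm:
  deltas:
    - {"dp": [0,-0.04,0],"delta_rot": [0,0,0.1]}
    - {"dp": [0,-0.08,0],"delta_rot": [0,0,0.1]}
    - {"dp": [0,-0.12,0],"delta_rot": [0,0,0.1]}
    - {"dp": [0,-0.16,0],"delta_rot": [0,0,0.1]}
    - {"dp": [0,-0.2,0],"delta_rot": [0,0,0.1]}
    - {"dp": [0,-0.24,0],"delta_rot": [0,0,0.1]}
    - {"dp": [0,-0.28,0],"delta_rot": [0,0,0.1]}
    - {"dp": [0,-0.32,0],"delta_rot": [0,0,0.1]}
    - {"dp": [0,-0.36,0],"delta_rot": [0,0,0.1]}
    - {"dp": [0,-0.4,0],"delta_rot": [0,0,0.1]}

```text
time: 12.5
ee_pos: [0.4493, -0.1683, 0.1594]
orientation: [-3.138, -0.111, -0.007]
wrist_force: [1.1, -0.4, 0.3]
finger_gap: 0.0335
```

```bash
python3 - <<'E'
from h import *
a=snap('scene','scene9'); b=snap('top','top9'); s=read_state();print(s['ee_pos'],s['orientation'],s['finger_gap'])
A=bow(a,(145,165,250,250));B=bow(b,(120,190,220,290))
for r in A+B: print([np.round(x,2) for x in r])
if A and B: print(tri(A[0][0],B[0][0]))
B=bow(b,(350,270,445,360)); 
for r in B: print([np.round(x,2) for x in r],pt('top',*r[0],.02))
E
```

```text
[ 0.44958909 -0.17112961  0.15980883] [3.13919645 0.10151743 0.00680372] 0.03308112676488115
[array([195.24, 211.02]), array([195.81, 210.76]), np.float64(40.79), np.float64(-0.07)]
[array([155.85, 236.69]), array([155.75, 236.87]), np.float64(49.71), np.float64(-0.47)]
(array([0.45330244, 0.3933551 , 0.01954271]), np.float64(0.004979402184562683))
[array([410.64, 313.71]), array([410.59, 314.  ]), np.float64(50.18), np.float64(0.0)] [ 0.44086227 -0.34230265  0.02      ]
[array([426.71, 318.53]), array([426.69, 318.64]), np.float64(50.15), np.float64(2.23)] [ 0.44030344 -0.38718005  0.02      ]
```

View pics/top9.png

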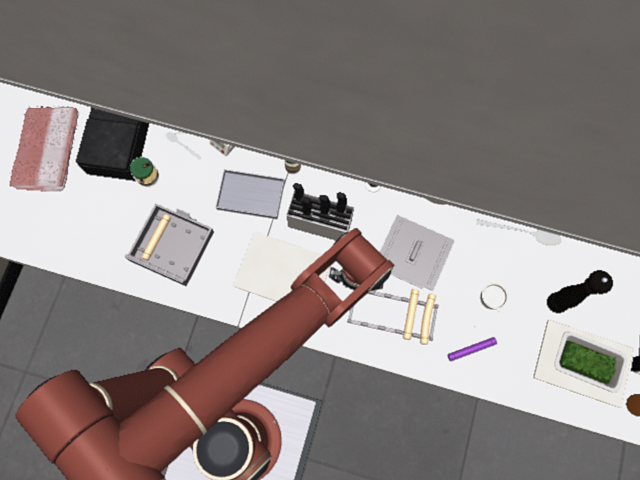

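step_arm:
  deltas:
    - {"dp": [-0.003,-0.04,0],"delta_rot": [0,0,0]}
    - {"dp": [-0.006,-0.08,0],"delta_rot": [0,0,0]}
    - {"dp": [-0.009,-0.12,0],"delta_rot": [0,0,0]}
    - {"dp": [-0.009,-0.16,0],"delta_rot": [0,0,0]}
    - {"dp": [-0.009,-0.2,0],"delta_rot": [0,0,0]}
    - {"dp": [-0.009,-0.217,-0.03],"delta_rot": [0,0,0]}
    - {"dp": [-0.009,-0.217,-0.06],"delta_rot": [0,0,0]}
    - {"dp": [-0.009,-0.217,-0.09],"delta_rot": [0,0,0]}
    - {"dp": [-0.009,-0.217,-0.09],"delta_rot": [0,0,0]}
    - {"dp": [-0.009,-0.217,-0.09],"delta_rot": [0,0,0]}

```text
time: 13.43
ee_pos: [0.4399, -0.3866, 0.0684]
orientation: [-3.137, -0.102, -0.003]
wrist_force: [0.5, 0.4, 0.3]
finger_gap: 0.0336
```

```bash
python3 - <<'E'
from h import *
a=snap('scene','scene10'); crop(a,'s10',320,260,440,380,6); s=read_state();print(s['ee_pos'],s['orientation'],s['finger_gap'])
E
```

```text
[ 0.44106594 -0.38789473  0.07076179] [3.13887476 0.10256146 0.00728288] 0.03361943812647428
```

View pics/s10.png

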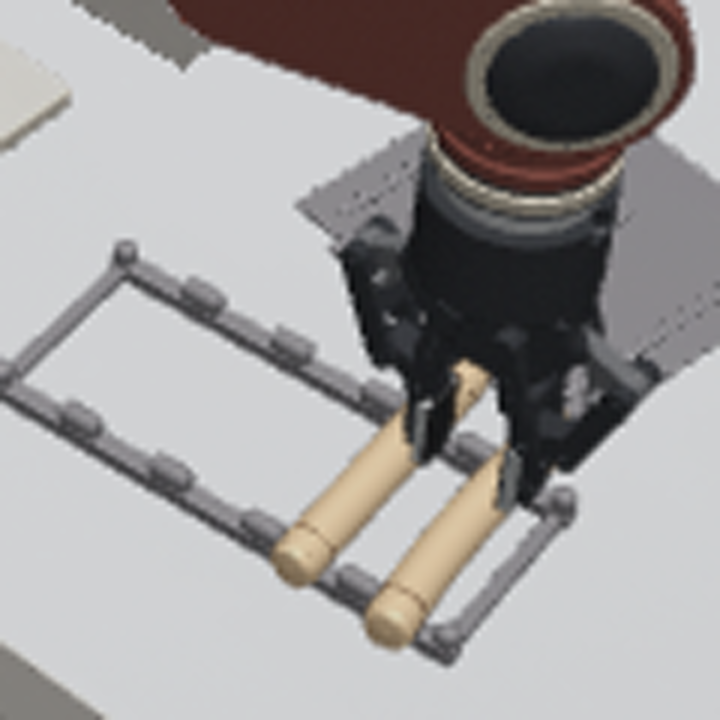

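step_arm:
  deltas:
    - {"dp": [0,0,-0.015],"delta_rot": [0,0,0]}
    - {"dp": [0,0,-0.025],"delta_rot": [0,0,0]}
    - {"dp": [0,0,-0.032],"delta_rot": [0,0,0]}
    - {"dp": [0,0,-0.039],"delta_rot": [0,0,0]}
    - {"dp": [0,0,-0.044],"delta_rot": [0,0,0]}
    - {"dp": [0,0,-0.044],"delta_rot": [0,0,0]}

```text
time: 13.98
ee_pos: [0.4407, -0.3873, 0.0258]
orientation: [-3.14, -0.103, -0.006]
wrist_force: [-0.1, 0.7, -0.4]
finger_gap: 0.0334
```

step_arm:
  deltas:
    - {"dp": [0,0,0],"delta_rot": [0,0,0]}
    - {"dp": [0,0,0],"delta_rot": [0,0,0]}
    - {"dp": [0,0,0],"delta_rot": [0,0,0]}
    - {"dp": [0,0,0],"delta_rot": [0,0,0]}
  claw: 255

```text
time: 14.32
ee_pos: [0.4408, -0.3875, 0.0262]
orientation: [3.14, 0.103, 0.006]
wrist_force: [-0.2, -0.3, 1.2]
finger_gap: 0.0201
```

step_arm:
  deltas:
    - {"dp": [0,0,0.03],"delta_rot": [0,0,0]}
    - {"dp": [0,0,0.06],"delta_rot": [0,0,0]}
    - {"dp": [0,0,0.09],"delta_rot": [0,0,0]}
    - {"dp": [0,0,0.12],"delta_rot": [0,0,0]}
    - {"dp": [0,0,0.12],"delta_rot": [0,0,0]}

```text
time: 14.73
ee_pos: [0.4437, -0.3907, 0.1543]
orientation: [3.13, 0.103, 0.019]
wrist_force: [0.6, -0.6, 1.3]
finger_gap: 0.02
```

```bash
python3 - <<'E'
from h import *
a=snap('scene','scene11'); crop(a,'s11',300,230,460,380,5); s=read_state();print(s['ee_pos'],s['orientation'],s['finger_gap'])
E
```

```text
[ 0.44275273 -0.38969031  0.15126783] [3.13258344 0.10251324 0.01537554] 0.01997935883658614
```

View pics/s11.png

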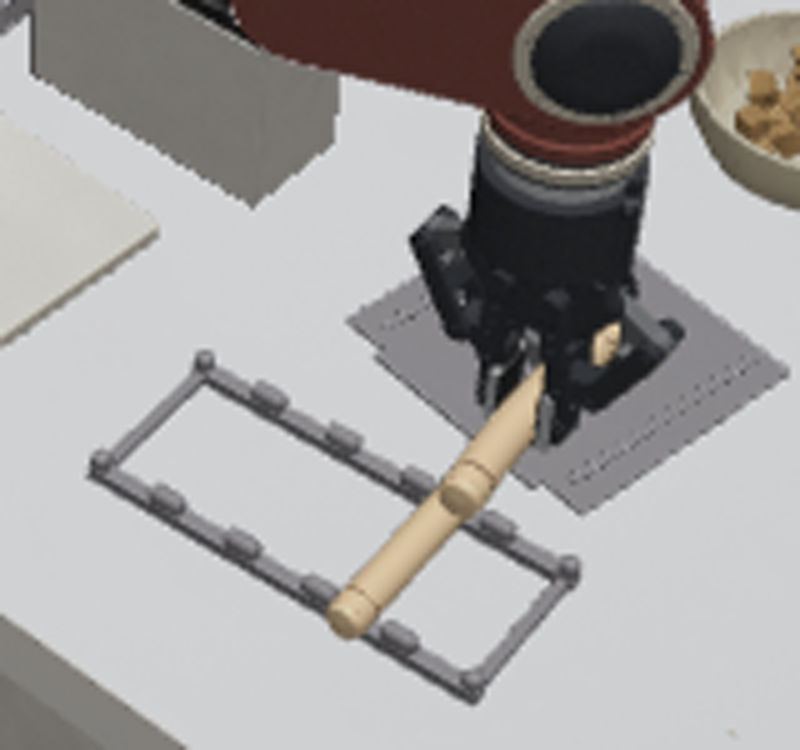

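```bash
python3 - <<'E'
from h import *
print(read_state()['q'].round(3))
# block top far extents
for u,v,z in[(290,205,.1),(352,215,.1),(287,222,.1),(350,240,.1),(300,185,.2),(340,192,.2)]: print(u,v,pt('top',u,v,z).round(3))
E
```

```text
[-0.849  0.041  1.791  0.003  1.297  0.655]
290 205 [0.621 0.051 0.1  ]
352 215 [ 0.641 -0.118  0.1  ]
287 222 [0.573 0.044 0.1  ]
350 240 [ 0.572 -0.131  0.1  ]
300 185 [0.649 0.028 0.2  ]
340 192 [ 0.66  -0.076  0.2  ]
```

step_arm:
  deltas:
    - {"dp": [0,0.04,0],"delta_rot": [0,0,0.1]}
    - {"dp": [0,0.08,0],"delta_rot": [0,0,0.2]}
    - {"dp": [0,0.12,0],"delta_rot": [0,0,0.3]}
    - {"dp": [0,0.16,0],"delta_rot": [0,0,0.4]}
    - {"dp": [0,0.2,0],"delta_rot": [0,0,0.5]}
    - {"dp": [0,0.24,0],"delta_rot": [0,0,0.6]}
    - {"dp": [0,0.28,0],"delta_rot": [0,0,0.7]}
    - {"dp": [0,0.32,0],"delta_rot": [0,0,0.8]}
    - {"dp": [0,0.36,0],"delta_rot": [0,0,0.9]}
    - {"dp": [0,0.4,0],"delta_rot": [0,0,1.0]}

```text
time: 15.62
ee_pos: [0.4415, 0.0122, 0.15]
orientation: [2.702, 1.601, 0.017]
wrist_force: [0.7, -0.4, -0.1]
finger_gap: 0.0201
```

step_arm:
  deltas:
    - {"dp": [0,0.04,0],"delta_rot": [0,0,0.1]}
    - {"dp": [0,0.08,0],"delta_rot": [0,0,0.2]}
    - {"dp": [0,0.12,0],"delta_rot": [0,0,0.3]}
    - {"dp": [0.02,0.15,0],"delta_rot": [0,0,0.4]}
    - {"dp": [0.05,0.17,0],"delta_rot": [0,0,0.5]}
    - {"dp": [0.09,0.17,0],"delta_rot": [0,0,0.6]}
    - {"dp": [0.13,0.17,0],"delta_rot": [0,0,0.63]}
    - {"dp": [0.17,0.17,0],"delta_rot": [0,0,0.63]}
    - {"dp": [0.2,0.17,0],"delta_rot": [0,0,0.63]}
    - {"dp": [0.2,0.17,0],"delta_rot": [0,0,0.63]}

```text
time: 16.45
ee_pos: [0.6451, 0.1815, 0.1474]
orientation: [-2.073, -2.357, -0.015]
wrist_force: [-0.9, 0.0, -1.0]
finger_gap: 0.0196
```

```bash
python3 - <<'E'
from h import *
a=snap('scene','scene12'); crop(a,'s12',200,130,360,280,5); crop(snap('top','top12'),'t12',180,130,340,250,5);s=read_state();print(s['ee_pos'],s['orientation'],s['finger_gap'],s['q'])
E
```

```text
[0.64123103 0.18184223 0.14752321] [-2.07076298 -2.35553312 -0.01190917] 0.02034479146437152 [0.16125684 0.2229324  1.59825068 0.00915904 1.3178808  0.03048131]
```

View pics/s12.png

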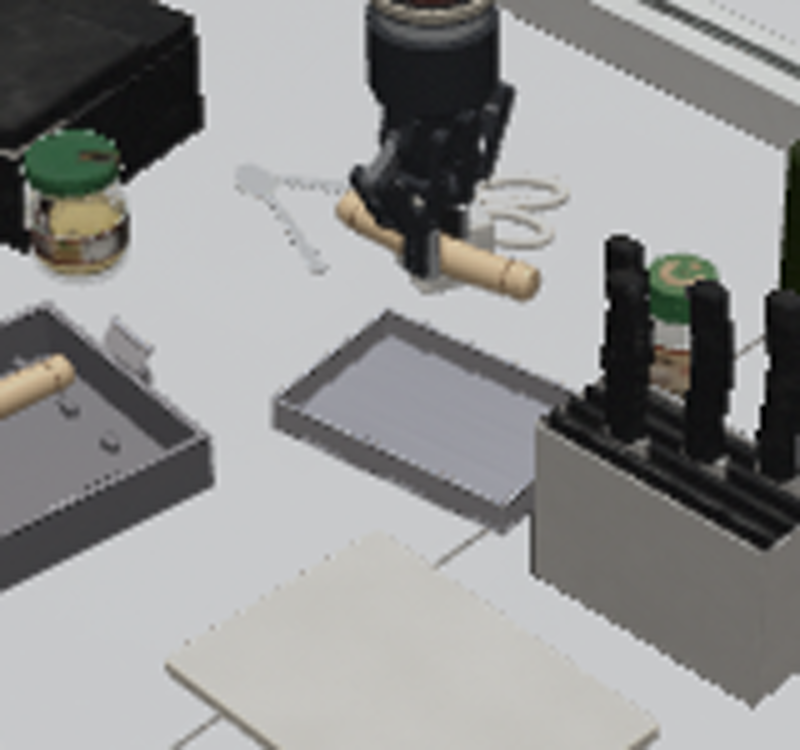

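View pics/t12.png

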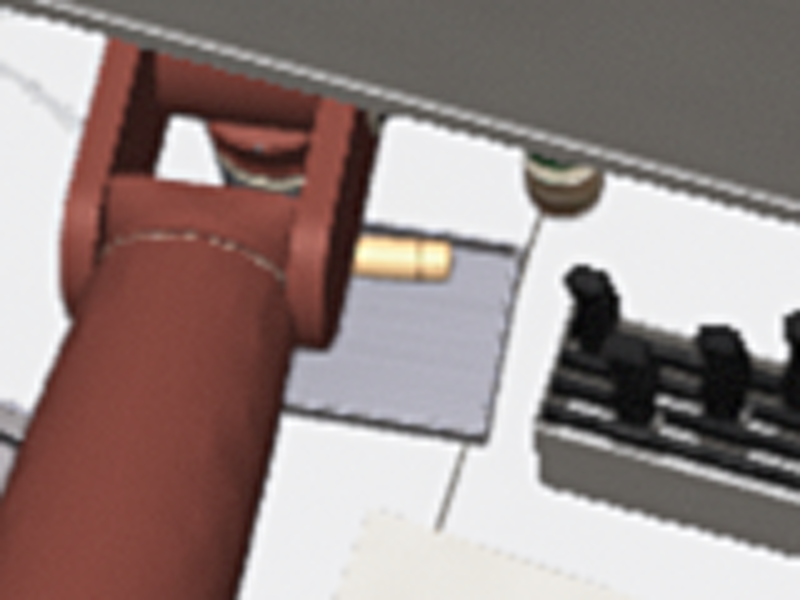

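step_arm:
  deltas:
    - {"dp": [0.006,-0.002,-0.03],"delta_rot": [0,0,0]}
    - {"dp": [0.006,-0.002,-0.06],"delta_rot": [0,0,0]}
    - {"dp": [0.006,-0.002,-0.09],"delta_rot": [0,0,0]}
    - {"dp": [0.006,-0.002,-0.11],"delta_rot": [0,0,0]}
    - {"dp": [0.006,-0.002,-0.123],"delta_rot": [0,0,0]}
    - {"dp": [0.006,-0.002,-0.123],"delta_rot": [0,0,0]}
    - {"dp": [0.006,-0.002,-0.123],"delta_rot": [0,0,0]}

```text
time: 17.13
ee_pos: [0.6464, 0.18, 0.0244]
orientation: [-2.07, -2.356, -0.011]
wrist_force: [-0.2, -0.6, 0.1]
finger_gap: 0.0202
```

step_arm:
  deltas:
    - {"dp": [0,0,-0.001],"delta_rot": [0,0,0]}
    - {"dp": [0,0,-0.001],"delta_rot": [0,0,0]}
    - {"dp": [0,0,-0.001],"delta_rot": [0,0,0]}
    - {"dp": [0,0,0.03],"delta_rot": [0,0,0]}
    - {"dp": [0,0,0.07],"delta_rot": [0,0,0]}
    - {"dp": [0,0,0.11],"delta_rot": [0,0,0]}
    - {"dp": [-0.03,0,0.13],"delta_rot": [0,0,-0.1]}
    - {"dp": [-0.07,0,0.13],"delta_rot": [0,0,-0.2]}
    - {"dp": [-0.11,0,0.13],"delta_rot": [0,0,-0.3]}
    - {"dp": [-0.15,0,0.13],"delta_rot": [0,0,-0.4]}
  claw: 145

```text
time: 17.97
ee_pos: [0.4954, 0.18, 0.1557]
orientation: [-2.504, -1.892, -0.016]
wrist_force: [-0.4, 0.3, -0.4]
finger_gap: 0.0367
```

```bash
python3 - <<'E'
from h import *
a=snap('scene','scene13'); crop(a,'s13',140,100,340,250,4); s=read_state();print(s['ee_pos'],s['orientation'],s['finger_gap'],s['q'])
E
```

```text
[0.48599831 0.17975897 0.15108658] [-2.50011398e+00 -1.88657058e+00  1.08743026e-03] 0.03666093144004148 [ 0.20631229 -0.12167858  1.94963641  0.00861292  1.31833896  0.48206826]
```

View pics/s13.png

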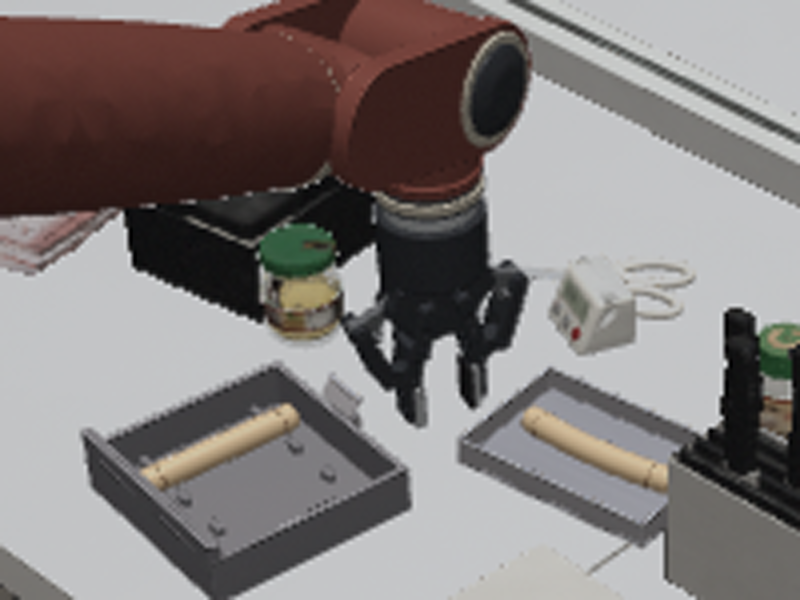

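step_arm:
  deltas:
    - {"dp": [-0.005,-0.04,0],"delta_rot": [0,0,-0.11]}
    - {"dp": [-0.01,-0.08,0],"delta_rot": [0,0,-0.22]}
    - {"dp": [-0.015,-0.12,0],"delta_rot": [0,0,-0.33]}
    - {"dp": [-0.02,-0.16,0],"delta_rot": [0,0,-0.44]}
    - {"dp": [-0.025,-0.2,0],"delta_rot": [0,0,-0.55]}
    - {"dp": [-0.03,-0.24,0],"delta_rot": [0,0,-0.66]}
    - {"dp": [-0.035,-0.28,0],"delta_rot": [0,0,-0.77]}
    - {"dp": [-0.04,-0.32,0],"delta_rot": [0,0,-0.88]}
    - {"dp": [-0.045,-0.36,0],"delta_rot": [0,0,-0.99]}
    - {"dp": [-0.045,-0.4,0],"delta_rot": [0,0,-1.1]}

```text
time: 18.85
ee_pos: [0.4402, -0.2224, 0.1518]
orientation: [-3.12, -0.293, -0.009]
wrist_force: [1.3, 0.3, -0.5]
finger_gap: 0.0369
```

step_arm:
  deltas:
    - {"dp": [0,-0.04,0],"delta_rot": [0,0,-0.1]}
    - {"dp": [0,-0.08,0],"delta_rot": [0,0,-0.12]}
    - {"dp": [0,-0.12,0],"delta_rot": [0,0,-0.12]}
    - {"dp": [0,-0.12,-0.03],"delta_rot": [0,0,-0.12]}
    - {"dp": [0,-0.12,-0.06],"delta_rot": [0,0,-0.12]}
    - {"dp": [0,-0.12,-0.08],"delta_rot": [0,0,-0.12]}
    - {"dp": [0,-0.12,-0.08],"delta_rot": [0,0,-0.12]}

```text
time: 19.43
ee_pos: [0.4375, -0.3402, 0.0667]
orientation: [-3.126, -0.105, 0.0]
wrist_force: [-1.4, 0.2, -1.8]
finger_gap: 0.0365
```

```bash
python3 - <<'E'
from h import *
a=snap('scene','scene14'); crop(a,'s14',320,260,440,380,5); s=read_state();print(s['ee_pos'],s['orientation'],s['finger_gap'])
for b in bow(a,(300,280,430,380)): print(b)
E
```

```text
[ 0.43876934 -0.34119101  0.06935194] [-3.1286111  -0.10548699 -0.00364899] 0.03696583034587844
(array([378.21618473, 342.50429583]), array([377.30677291, 343.60557769]), np.float64(35.09608349919683), np.float64(-2.0890467311187955))
```

View pics/s14.png

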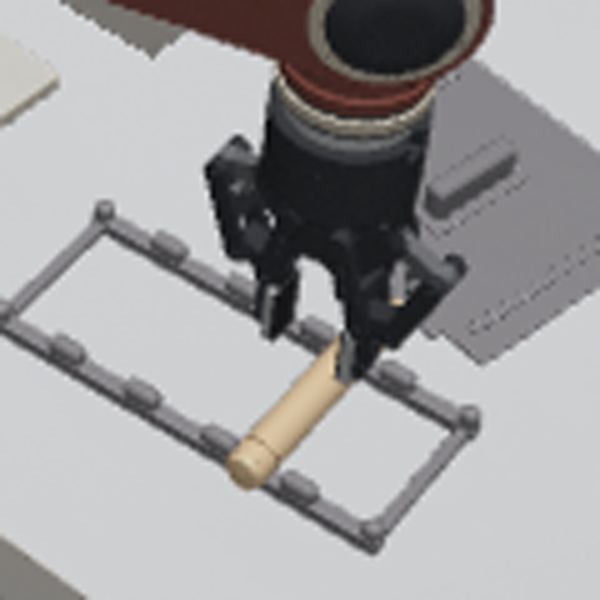

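step_arm:
  deltas:
    - {"dp": [0.002,-0.0013,-0.015],"delta_rot": [0,0,0]}
    - {"dp": [0.002,-0.0013,-0.03],"delta_rot": [0,0,0]}
    - {"dp": [0.002,-0.0013,-0.041],"delta_rot": [0,0,0]}
    - {"dp": [0.002,-0.0013,-0.041],"delta_rot": [0,0,0]}
    - {"dp": [0.002,-0.0013,-0.041],"delta_rot": [0,0,0]}

```text
time: 19.9
ee_pos: [0.4412, -0.3427, 0.0292]
orientation: [-3.129, -0.106, -0.004]
wrist_force: [0.1, 0.1, 0.2]
finger_gap: 0.0369
```

step_arm:
  deltas:
    - {"dp": [0,0,0],"delta_rot": [0,0,0]}
    - {"dp": [0,0,0],"delta_rot": [0,0,0]}
    - {"dp": [0,0,0],"delta_rot": [0,0,0]}
    - {"dp": [0,0,0],"delta_rot": [0,0,0]}
  claw: 255

```text
time: 20.23
ee_pos: [0.4422, -0.3436, 0.0311]
orientation: [-3.131, -0.106, -0.008]
wrist_force: [-1.0, 0.8, 6.6]
finger_gap: 0.0198
```

step_arm:
  deltas:
    - {"dp": [0,0,0.03],"delta_rot": [0,0,0]}
    - {"dp": [0,0,0.07],"delta_rot": [0,0,0]}
    - {"dp": [0,0.04,0.1],"delta_rot": [0,0,0]}
    - {"dp": [0,0.08,0.11],"delta_rot": [0,0,0]}
    - {"dp": [0,0.12,0.11],"delta_rot": [0,0,-0.05]}
    - {"dp": [0,0.16,0.11],"delta_rot": [0,0,-0.1]}
    - {"dp": [0,0.2,0.11],"delta_rot": [0,0,-0.15]}
    - {"dp": [0,0.24,0.11],"delta_rot": [0,0,-0.2]}
    - {"dp": [0,0.28,0.11],"delta_rot": [0,0,-0.2]}
    - {"dp": [0,0.32,0.11],"delta_rot": [0,0,-0.2]}

```text
time: 21.07
ee_pos: [0.4416, -0.0217, 0.1412]
orientation: [-3.127, 0.208, -0.01]
wrist_force: [0.6, -0.4, 0.5]
finger_gap: 0.0195
```

step_arm:
  deltas:
    - {"dp": [0,0.04,0],"delta_rot": [0,0,0]}
    - {"dp": [0,0.08,0],"delta_rot": [0,0,0]}
    - {"dp": [0,0.12,0],"delta_rot": [0,0,0]}
    - {"dp": [0,0.16,0],"delta_rot": [0,0,0]}
    - {"dp": [0,0.2,0],"delta_rot": [0,0,0]}
    - {"dp": [0,0.24,0],"delta_rot": [0,0,0]}
    - {"dp": [0,0.28,0],"delta_rot": [0,0,0]}
    - {"dp": [0,0.322,0],"delta_rot": [0,0,0]}
    - {"dp": [0,0.322,-0.02],"delta_rot": [0,0,0]}
    - {"dp": [0,0.322,-0.04],"delta_rot": [0,0,0]}

```text
time: 21.9
ee_pos: [0.4424, 0.3033, 0.1025]
orientation: [-3.125, 0.201, -0.016]
wrist_force: [0.2, 0.1, -1.0]
finger_gap: 0.0196
```

```bash
python3 - <<'E'
from h import *
a=snap('scene','scene15'); crop(a,'s15',130,130,290,250,5); s=read_state();print(s['ee_pos'],s['orientation'],s['finger_gap'])
E
```

```text
[0.43901916 0.30051108 0.09659808] [-3.13012588e+00  2.03509331e-01 -2.73748432e-03] 0.01972522991130155
```

View pics/s15.png

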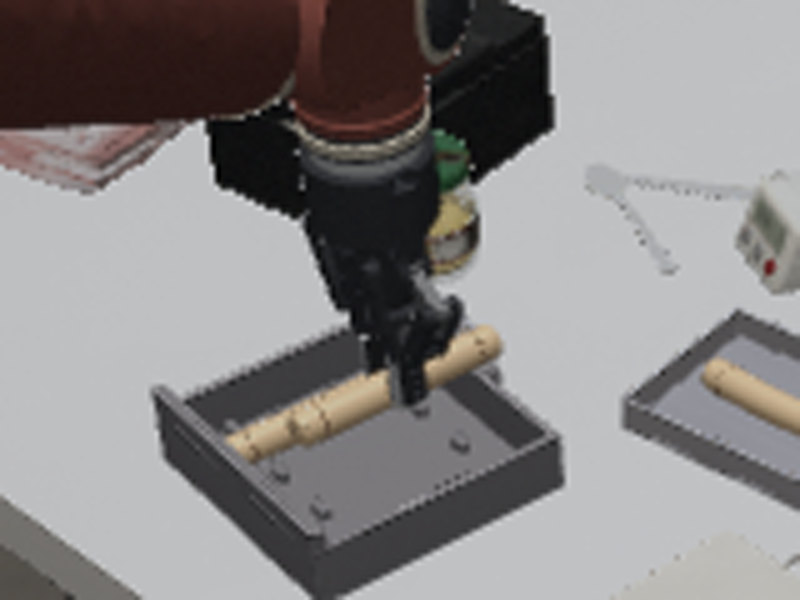

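step_arm:
  deltas:
    - {"dp": [0.002,0,-0.02],"delta_rot": [0,0,0]}
    - {"dp": [0.002,0,-0.04],"delta_rot": [0,0,0]}
    - {"dp": [0.002,0,-0.055],"delta_rot": [0,0,0]}
    - {"dp": [0.002,0,-0.069],"delta_rot": [0,0,0]}
    - {"dp": [0.002,0,-0.069],"delta_rot": [0,0,0]}
    - {"dp": [0.002,0,-0.069],"delta_rot": [0,0,0]}

```text
time: 22.45
ee_pos: [0.4406, 0.3, 0.0274]
orientation: [-3.131, 0.204, -0.0]
wrist_force: [0.3, -0.4, -0.1]
finger_gap: 0.0195
```

step_arm:
  deltas:
    - {"dp": [0,0,-0.001],"delta_rot": [0,0,0]}
    - {"dp": [0,0,-0.001],"delta_rot": [0,0,0]}
    - {"dp": [0,0,-0.001],"delta_rot": [0,0,0]}
    - {"dp": [0,0,0.03],"delta_rot": [0,0,0]}
    - {"dp": [0,0,0.07],"delta_rot": [0,0,0]}
    - {"dp": [0,0,0.11],"delta_rot": [0,0,0]}
    - {"dp": [0,-0.04,0.13],"delta_rot": [0,0,0]}
    - {"dp": [0,-0.08,0.13],"delta_rot": [0,0,0]}
    - {"dp": [0,-0.12,0.13],"delta_rot": [0,0,0]}
    - {"dp": [0,-0.16,0.13],"delta_rot": [0,0,0]}
  claw: 150

```text
time: 23.28
ee_pos: [0.4409, 0.1387, 0.1592]
orientation: [-3.131, 0.202, -0.006]
wrist_force: [0.9, 0.1, -0.1]
finger_gap: 0.0351
```

step_arm:
  deltas:
    - {"dp": [0.005,-0.04,0],"delta_rot": [0,0,0]}
    - {"dp": [0.01,-0.08,0],"delta_rot": [0,0,0]}
    - {"dp": [0.015,-0.12,0],"delta_rot": [0,0,0]}
    - {"dp": [0.02,-0.16,0],"delta_rot": [0,0,0]}
    - {"dp": [0.025,-0.2,0],"delta_rot": [0,0,0]}
    - {"dp": [0.03,-0.24,0],"delta_rot": [0,0,0]}
    - {"dp": [0.035,-0.28,0.01],"delta_rot": [0,0,0]}
    - {"dp": [0.04,-0.32,0.02],"delta_rot": [0,0,0]}
    - {"dp": [0.04,-0.36,0.03],"delta_rot": [0,0,0]}

```text
time: 24.03
ee_pos: [0.4811, -0.2235, 0.1904]
orientation: [-3.131, 0.202, -0.008]
wrist_force: [1.1, 0.2, 0.4]
finger_gap: 0.0353
```

```bash
python3 - <<'E'
from h import *
a=snap('scene','scene16'); b=snap('top','top16'); s=read_state();print(s['ee_pos'],s['orientation'],s['finger_gap'])
crop(a,'s16',140,150,340,300,4); crop(b,'t16',340,200,470,330,5)
th=np.radians(-7.7); x=np.array([np.cos(th),np.sin(th)]);y=np.array([-x[1],x[0]])
for r in bow(b,(120,190,220,290)):
    p=pt('top',*r[0],.015)[:2]-[.4475,.346]; print([np.round(q,2) for q in r],p@x,p@y)
E
```

```text
[ 0.48186001 -0.22697307  0.19264915] [-3.13438136  0.21190717 -0.01364828] 0.03492204920316546
[array([155.85, 236.69]), array([155.81, 236.77]), np.float64(49.71), np.float64(-0.48)] -0.0020798727761946615 0.050619378816934256
[array([186.47, 249.98]), array([186.44, 250.04]), np.float64(49.65), np.float64(0.11)] -0.0014899777412977194 -0.04545593642327226
```

View pics/s16.png

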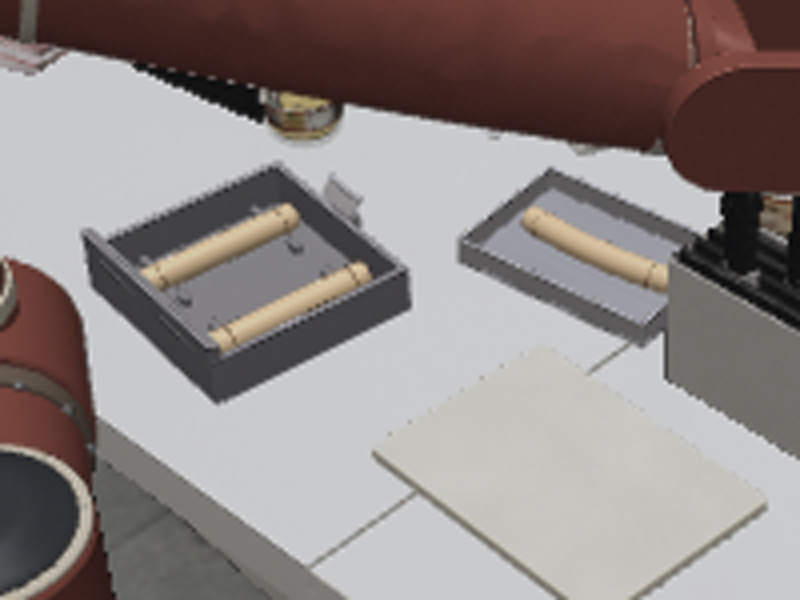

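View pics/t16.png

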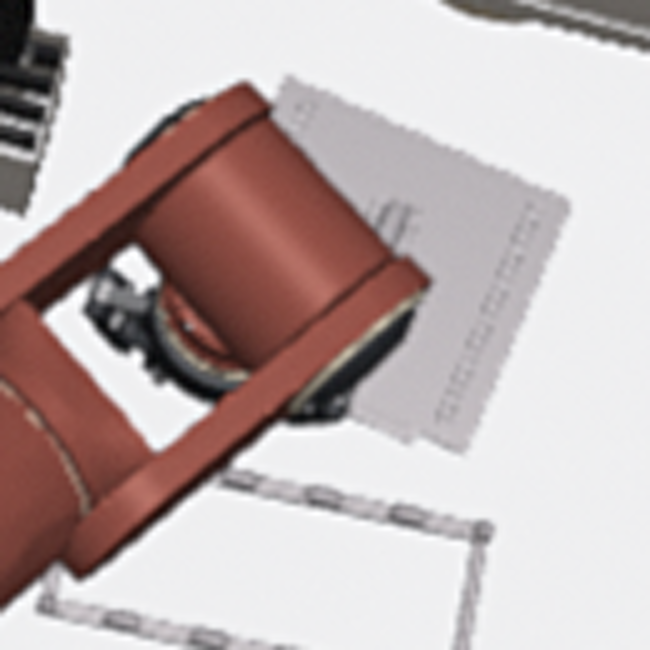

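step_arm:
  deltas:
    - {"dp": [0.03,-0.02,-0.02],"delta_rot": [0,0,-0.02]}
    - {"dp": [0.06,-0.04,-0.04],"delta_rot": [0,0,-0.02]}
    - {"dp": [0.09,-0.06,-0.06],"delta_rot": [0,0,-0.02]}
    - {"dp": [0.12,-0.08,-0.08],"delta_rot": [0,0,-0.02]}
    - {"dp": [0.135,-0.0855,-0.1],"delta_rot": [0,0,-0.02]}
    - {"dp": [0.135,-0.0855,-0.12],"delta_rot": [0,0,-0.02]}
    - {"dp": [0.135,-0.0855,-0.12],"delta_rot": [0,0,-0.02]}
    - {"dp": [0.135,-0.0855,-0.12],"delta_rot": [0,0,-0.02]}
  claw: 140

```text
time: 24.8
ee_pos: [0.6159, -0.311, 0.0711]
orientation: [-3.13, 0.242, -0.008]
wrist_force: [0.4, -0.4, -0.2]
finger_gap: 0.0384
```

```bash
python3 - <<'E'
from h import *
a=snap('scene','scene17'); s=read_state();print(s['ee_pos'],s['orientation'],s['finger_gap'])
crop(a,'s17',350,220,470,340,6); 
E
```

```text
[ 0.6167319  -0.31168764  0.07308633] [-3.13195829  0.24233572 -0.01309787] 0.03834623041647123
```

View pics/s17.png

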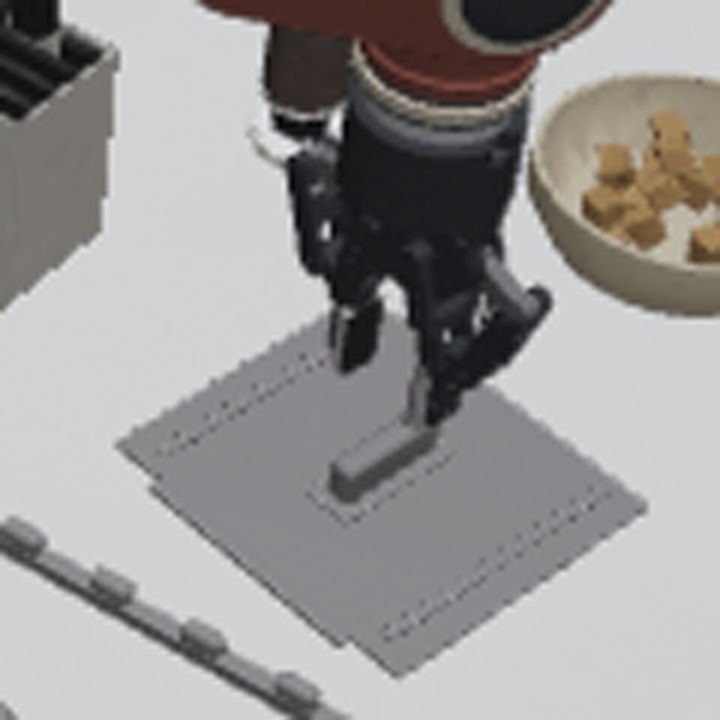

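step_arm:
  deltas:
    - {"dp": [0,-0.0005,-0.02],"delta_rot": [0,0,0]}
    - {"dp": [0,-0.0005,-0.035],"delta_rot": [0,0,0]}
    - {"dp": [0,-0.0005,-0.047],"delta_rot": [0,0,0]}
    - {"dp": [0,-0.0005,-0.047],"delta_rot": [0,0,0]}
    - {"dp": [0,-0.0005,-0.047],"delta_rot": [0,0,0]}

```text
time: 25.27
ee_pos: [0.6159, -0.3116, 0.0253]
orientation: [-3.131, 0.242, -0.01]
wrist_force: [0.1, 0.1, 1.1]
finger_gap: 0.0382
```

step_arm:
  deltas:
    - {"dp": [0,0,0],"delta_rot": [0,0,0]}
    - {"dp": [0,0,0],"delta_rot": [0,0,0]}
    - {"dp": [0,0,0],"delta_rot": [0,0,0]}
    - {"dp": [0,0,0],"delta_rot": [0,0,0]}
    - {"dp": [0,0,0],"delta_rot": [0,0,0]}
    - {"dp": [0,0,0],"delta_rot": [0,0,0]}
  claw: 255

```text
time: 25.77
ee_pos: [0.6167, -0.3121, 0.0267]
orientation: [-3.132, 0.242, -0.013]
wrist_force: [-0.8, 0.6, 5.7]
finger_gap: 0.0123
```

step_arm:
  deltas:
    - {"dp": [0,0,0.02],"delta_rot": [0,0,0]}
    - {"dp": [0,0,0.05],"delta_rot": [0,0,0]}
    - {"dp": [0,0,0.08],"delta_rot": [0,0,0]}
    - {"dp": [0,0,0.11],"delta_rot": [0,0,0]}
    - {"dp": [-0.01,0,0.14],"delta_rot": [0,0,0]}
    - {"dp": [-0.04,0,0.16],"delta_rot": [0,0,0]}
    - {"dp": [-0.07,0,0.17],"delta_rot": [0,0,0]}
    - {"dp": [-0.1,0,0.17],"delta_rot": [0,0,0]}
    - {"dp": [-0.14,0,0.17],"delta_rot": [0,0,0]}
    - {"dp": [-0.17,0,0.17],"delta_rot": [0,0,0]}

```text
time: 26.6
ee_pos: [0.4442, -0.3115, 0.1957]
orientation: [-3.131, 0.242, -0.01]
wrist_force: [-0.4, 0.3, -1.4]
finger_gap: 0.012
```

```bash
python3 - <<'E'
from h import *
a=snap('scene','scene18'); s=read_state();print(s['ee_pos'],s['orientation'],s['finger_gap'])
crop(a,'s18',290,190,450,350,4.5); 
E
```

```text
[ 0.44011273 -0.31094822  0.19436319] [-3.12990883e+00  2.44716625e-01 -1.72094450e-03] 0.012022355335492264
```

View pics/s18.png

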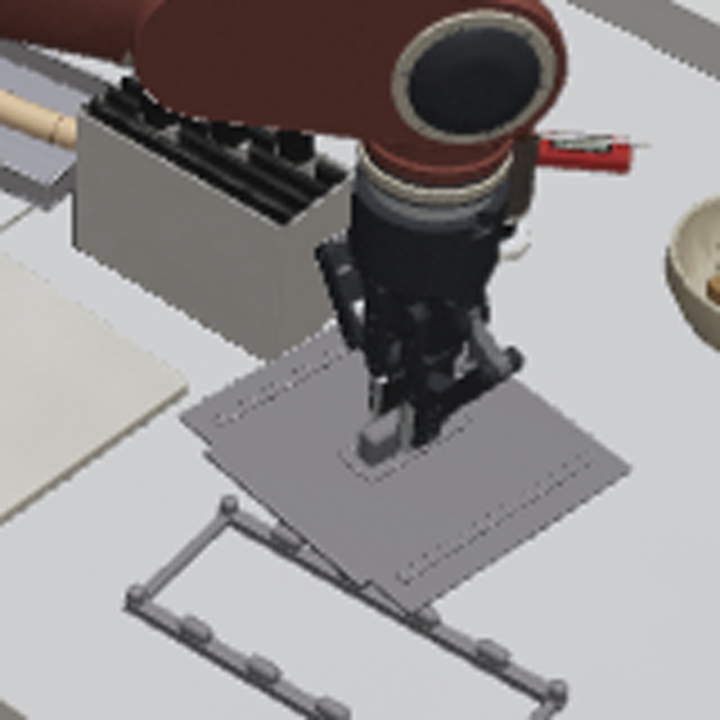

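```bash
cat >> h.py <<'E'
from scipy.spatial.transform import Rotation as Rn
# cover in tool: tool frame flipped about x (z down). cover = Ry-like flip
def coverpose(ox=0,oy=0,d=.0267,s=None):
    s=s or read_state(); R=Rn.from_rotvec(s['orientation']).as_matrix(); Rc=R@np.diag([1,-1,-1.]); 
    return s['ee_pos']+Rc@np.array([ox,oy,-d]),Rc
CP={'lipL':(-.088,.06,.004),'lipR':(-.088,-.06,.004),'FL':(-.081,.089,.004),'FR':(-.081,-.089,.004),'RR':(.08,-.089,.004),'RL':(.08,.089,.004)}
E
python3 - <<'E'
from h import *
o,R=coverpose(); print(o,R[:,0])
def c(x,y): return np.array((290+(x+.5)/4.5-.5,190+(y+.5)/4.5-.5))
ob={'lipL':(205,455),'lipR':(358,586),'FL':(181,417),'FR':(411,611),'RR':(631,468)}
for k in CP: 
    u=np.array(proj('scene',o+R@np.array(CP[k]))); print(k,u.round(1), (c(*ob[k])-u).round(1) if k in ob else '')
E
```

```text
[ 0.44014635 -0.31089378  0.16766326] [ 9.87847445e-01 -1.55423830e-01  9.26873318e-04]
lipL [332.6 290.9] [ 2.6 -0.2]
lipR [367.5 321. ] [ 1.7 -1.2]
FL [326.9 282.7] [ 3.  -0.4]
FR [378.7 327.3] [ 2.2 -1.9]
RR [428.5 294.5] [ 1.3 -0.9]
RL [376.1 254.4]
```

step_arm:
  deltas:
    - {"dp": [0.005,0.03,0],"delta_rot": [0,0,0]}
    - {"dp": [0.01,0.065,0],"delta_rot": [0,0,0]}
    - {"dp": [0.01,0.1,0],"delta_rot": [0,0,0]}
    - {"dp": [0.01,0.135,0],"delta_rot": [0,0,0]}
    - {"dp": [0.01,0.17,0],"delta_rot": [0,0,0]}
    - {"dp": [0.01,0.205,0],"delta_rot": [0,0,0]}
    - {"dp": [0.01,0.24,0],"delta_rot": [0,0,0]}
    - {"dp": [0.01,0.275,0],"delta_rot": [0,0,0]}
    - {"dp": [0.01,0.31,0],"delta_rot": [0,0,0]}
    - {"dp": [0.01,0.34,0],"delta_rot": [0,0,0]}

```text
time: 27.48
ee_pos: [0.4492, 0.0311, 0.1936]
orientation: [-3.13, 0.244, -0.0]
wrist_force: [0.2, -0.6, -1.5]
finger_gap: 0.0122
```

step_arm:
  deltas:
    - {"dp": [0.003,0.035,0],"delta_rot": [0,0,0]}
    - {"dp": [0.006,0.07,0],"delta_rot": [0,0,0]}
    - {"dp": [0.01,0.105,0],"delta_rot": [0,0,0]}
    - {"dp": [0.01,0.14,0],"delta_rot": [0,0,0]}
    - {"dp": [0.01,0.175,0],"delta_rot": [0,0,0]}
    - {"dp": [0.01,0.21,0],"delta_rot": [0,0,0.02]}
    - {"dp": [0.01,0.245,0],"delta_rot": [0,0,0.02]}
    - {"dp": [0.01,0.28,0],"delta_rot": [0,0,0.02]}
    - {"dp": [0.01,0.31,0],"delta_rot": [0,0,0.02]}
    - {"dp": [0.01,0.315,0],"delta_rot": [0,0,0.02]}

```text
time: 28.32
ee_pos: [0.4582, 0.3498, 0.1927]
orientation: [-3.131, 0.206, 0.002]
wrist_force: [-0.8, -1.0, -1.5]
finger_gap: 0.0124
```

step_arm:
  deltas:
    - {"dp": [0,0,0],"delta_rot": [0,0,0]}
    - {"dp": [0,0,0],"delta_rot": [0,0,0]}

```text
time: 28.48
ee_pos: [0.4576, 0.3497, 0.1916]
orientation: [-3.133, 0.205, 0.004]
wrist_force: [0.1, -0.6, -1.0]
finger_gap: 0.0124
```

```bash
python3 - <<'E'
from h import *
a=snap('scene','scene19'); b=snap('top','top19'); s=read_state();print(s['ee_pos'],s['orientation'],s['finger_gap'])
crop(a,'s19',120,80,300,260,4.4); crop(b,'t19',90,160,250,300,4.5)
o,R=coverpose(); print(o,R[:,0])
for k in CP: print(k,[np.round(proj(n,o+R@np.array(CP[k])),1) for n in('scene','top')])
E
```

```text
[0.45805387 0.34877148 0.19205336] [-3.13208349e+00  2.07874234e-01  3.02871034e-03] 0.012479023196037
[0.45800709 0.34884461 0.1653535 ] [ 0.99122703 -0.13215362 -0.00209881]
lipL [array([162.3, 177.8]), array([121.6, 244.6])]
lipR [array([184.6, 197.3]), array([163.6, 263.3])]
FL [array([159.3, 172.5]), array([112.8, 237.7])]
FR [array([192.5, 201.3]), array([175.2, 265.4])]
RR [array([240.5, 179.7]), array([204. , 209.7])]
RL [array([206.2, 153.3]), array([142.9, 183.4])]
```

View pics/s19.png

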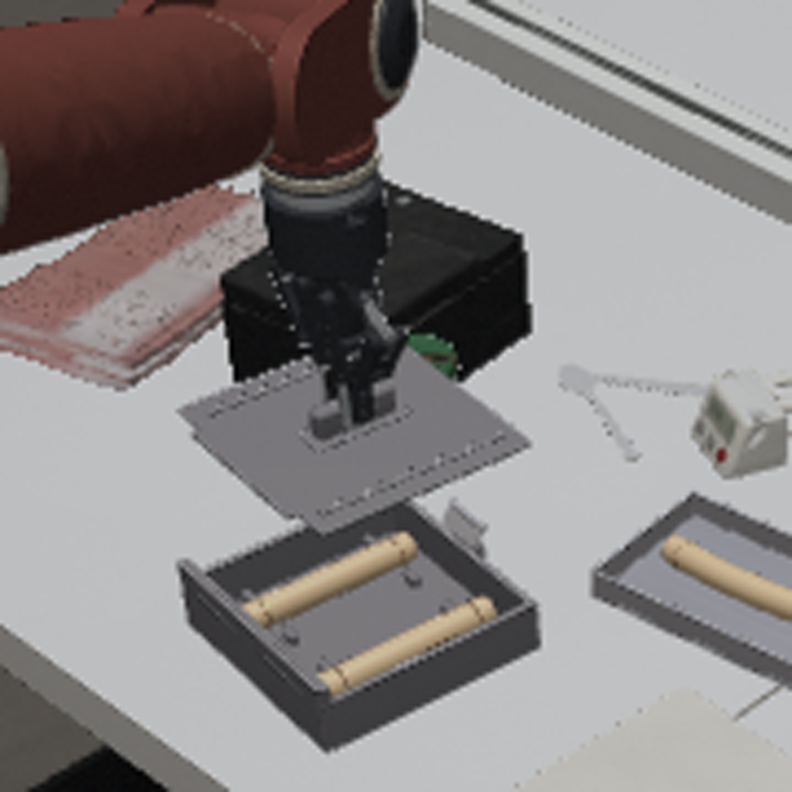

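View pics/t19.png

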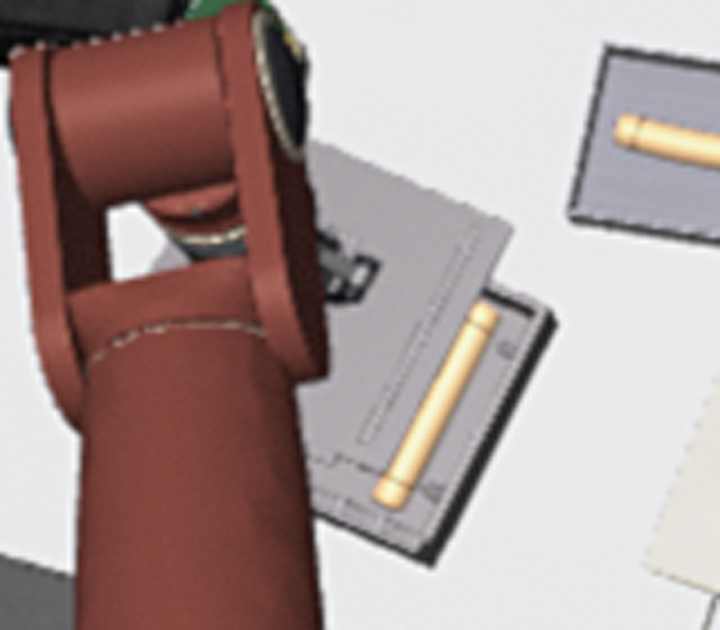

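step_arm:
  deltas:
    - {"dp": [-0.002,-0.001,-0.01],"delta_rot": [-0.009,-0.066,0]}
    - {"dp": [-0.004,-0.003,-0.02],"delta_rot": [-0.018,-0.132,0]}
    - {"dp": [-0.005,-0.0035,-0.03],"delta_rot": [-0.027,-0.198,0]}
    - {"dp": [-0.005,-0.0035,-0.05],"delta_rot": [-0.027,-0.198,0]}
    - {"dp": [-0.005,-0.0035,-0.07],"delta_rot": [-0.027,-0.198,0]}
    - {"dp": [-0.005,-0.0035,-0.08],"delta_rot": [-0.027,-0.198,0]}
    - {"dp": [-0.005,-0.0035,-0.08],"delta_rot": [-0.027,-0.198,0]}
    - {"dp": [-0.005,-0.0035,-0.08],"delta_rot": [-0.027,-0.198,0]}

```text
time: 29.25
ee_pos: [0.4532, 0.3444, 0.1118]
orientation: [3.107, -0.208, 0.307]
wrist_force: [-0.5, -0.1, -1.4]
finger_gap: 0.0123
```

```bash
cat >> h.py <<'E'
C=np.array([.4475,.346,0]); TH=np.radians(-7.7); RC=Rn.from_euler('z',TH).as_matrix()
def incase(p): return RC.T@(np.asarray(p)-C)
def rep(**k):
    s=read_state(); o,R=coverpose(s=s,**k); print('tcp',s['ee_pos'].round(4),'F',s['wrist_force'].round(1),'gap',round(s['finger_gap'],4)); print('lip case mm',(1e3*incase(o+R@[-.088,0,.002])).round(1),'rear mm',(1e3*incase(o+R@[.08,0,.004])).round(1),'axes x in case',(RC.T@R[:,0]).round(3),'y',(RC.T@R[:,1]).round(3))
E
python3 - <<'E'
from h import *
rep(); a=snap('scene','scene20'); b=snap('top','top20')
crop(a,'s20',140,130,260,250,6.5); crop(b,'t20',110,180,230,300,6)
o,R=coverpose()
for k in CP: print(k,[np.round(proj(n,o+R@np.array(CP[k])),1) for n in('scene','top')])
E
```

```text
tcp [0.4532 0.3444 0.1118] F [-0.5 -0.1 -1.4] gap 0.0123
lip case mm [-75.6  -0.9  70.4] rear mm [ 88.7  -0.8 105.3] axes x in case [0.981 0.001 0.196] y [-0.001  1.     0.001]
lipL [array([168.5, 204.4]), array([134.3, 253.3])]
lipR [array([190.3, 224.3]), array([174., 271.])]
FL [array([165.5, 198.6]), array([125.8, 246.7])]
FR [array([197.8, 227.9]), array([184.8, 272.9])]
RR [array([242.5, 197.7]), array([209.4, 217.6])]
RL [array([208.8, 170.8]), array([150.4, 192.1])]
```

View pics/s20.png

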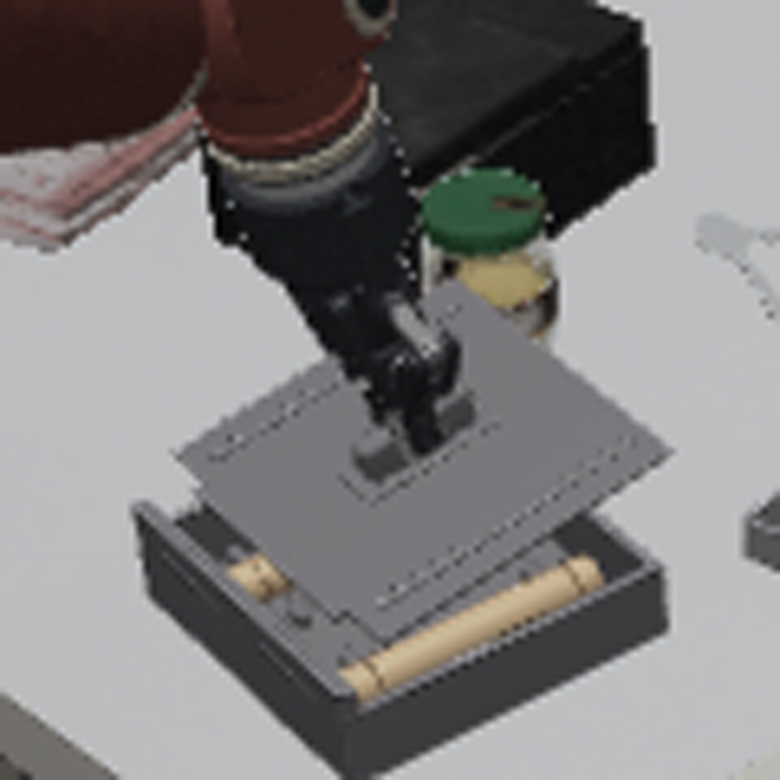

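View pics/t20.png

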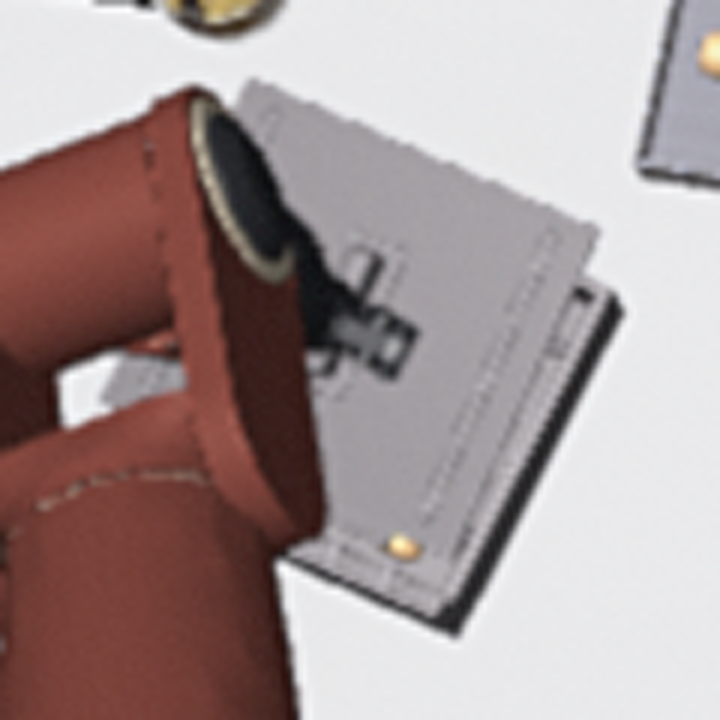

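step_arm:
  deltas:
    - {"dp": [0,0.001,-0.006],"delta_rot": [0,0,0]}
    - {"dp": [0,0.001,-0.012],"delta_rot": [0,0,0]}
    - {"dp": [0,0.001,-0.018],"delta_rot": [0,0,0]}
    - {"dp": [0,0.001,-0.0245],"delta_rot": [0,0,0]}
    - {"dp": [0,0.001,-0.0245],"delta_rot": [0,0,0]}
    - {"dp": [0,0.001,-0.0245],"delta_rot": [0,0,0]}

```text
time: 29.85
ee_pos: [0.4536, 0.346, 0.0881]
orientation: [3.108, -0.207, 0.309]
wrist_force: [-0.5, -0.3, -1.5]
finger_gap: 0.0123
```

```bash
python3 - <<'E'
from h import *
rep(); a=snap('scene','scene21')
crop(a,'s21',140,150,260,260,6.5)
E
```

```text
tcp [0.4536 0.346  0.0881] F [-0.5 -0.3 -1.5] gap 0.0123
lip case mm [-75.4   0.8  46.5] rear mm [89.   1.  81.6] axes x in case [0.98  0.001 0.197] y [-0.002  1.     0.002]
```

View pics/s21.png

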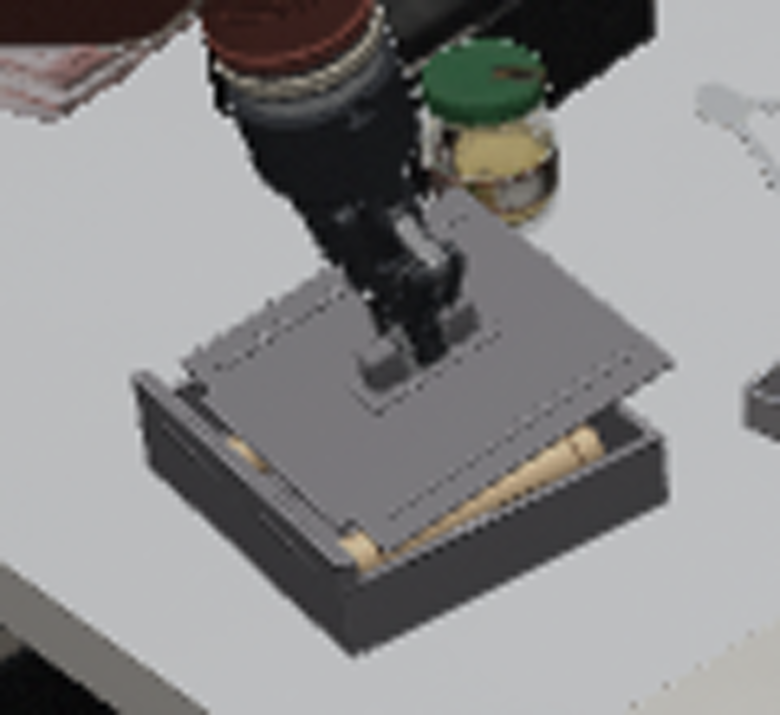

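step_arm:
  deltas:
    - {"dp": [0,0,-0.002],"delta_rot": [0,0,0]}
    - {"dp": [-0.003,0.0,-0.002],"delta_rot": [0,0,0]}
    - {"dp": [-0.006,0.0005,-0.002],"delta_rot": [0,0,0]}
    - {"dp": [-0.009,0.001,-0.002],"delta_rot": [0,0,0]}
    - {"dp": [-0.011,0.001,-0.002],"delta_rot": [0,0,0]}
    - {"dp": [-0.011,0.001,-0.002],"delta_rot": [0,0,0]}

```text
time: 30.4
ee_pos: [0.4425, 0.3474, 0.0867]
orientation: [3.109, -0.206, 0.311]
wrist_force: [0.6, 0.0, -0.8]
finger_gap: 0.0125
```

```bash
python3 - <<'E'
from h import *
rep(); a=snap('scene','scene22')
crop(a,'s22',140,150,260,260,6.5)
E
```

```text
tcp [0.4425 0.3474 0.0867] F [ 0.6  0.  -0.8] gap 0.0125
lip case mm [-86.6   0.6  45.1] rear mm [77.7  0.9 80.3] axes x in case [0.98  0.001 0.198] y [-0.002  1.     0.003]
```

View pics/s22.png

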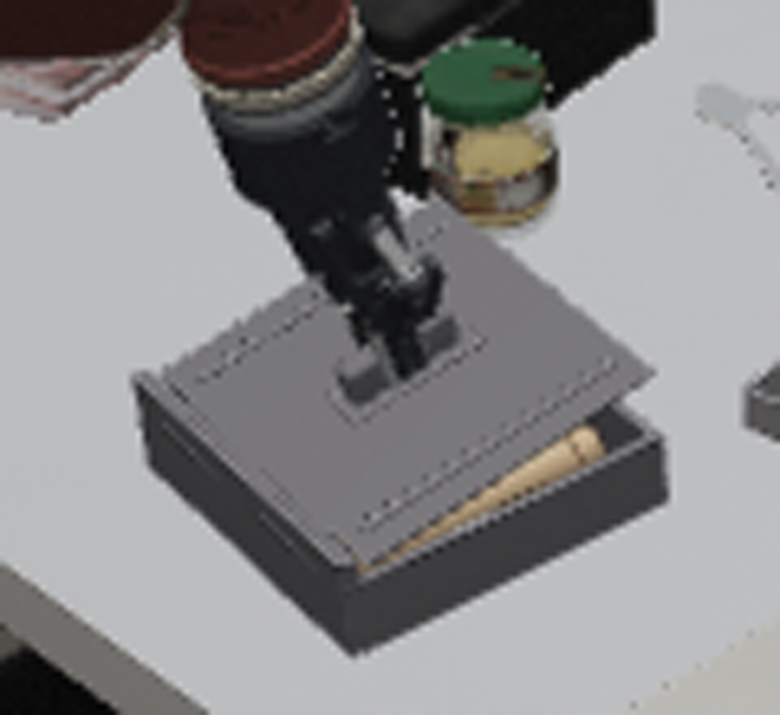

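step_arm:
  deltas:
    - {"dp": [-0.001,0,0],"delta_rot": [0,0,0]}
    - {"dp": [-0.002,0,0],"delta_rot": [0,0,0]}
    - {"dp": [-0.003,0,0],"delta_rot": [0,0,0]}
    - {"dp": [-0.003,0,0],"delta_rot": [0,0,0]}

```text
time: 30.78
ee_pos: [0.4398, 0.3474, 0.0868]
orientation: [3.109, -0.206, 0.312]
wrist_force: [1.8, 0.0, -1.6]
finger_gap: 0.0122
```

```bash
python3 - <<'E'
from h import *
rep()
E
```

```text
tcp [0.4398 0.3474 0.0868] F [ 1.8  0.  -1.6] gap 0.0122
lip case mm [-89.2   0.3  45.1] rear mm [75.1  0.5 80.4] axes x in case [0.98  0.002 0.198] y [-0.002  1.     0.003]
```

step_arm:
  deltas:
    - {"dp": [-0.001,0,0],"delta_rot": [0,0,0]}
    - {"dp": [-0.002,0,0],"delta_rot": [0,0,0]}
    - {"dp": [-0.002,0,0],"delta_rot": [0,0,0]}

```text
time: 31.03
ee_pos: [0.4394, 0.3474, 0.0877]
orientation: [3.109, -0.206, 0.318]
wrist_force: [5.9, -0.6, -4.3]
finger_gap: 0.0123
```

```bash
python3 - <<'E'
from h import *
rep()
E
```

```text
tcp [0.4394 0.3474 0.0877] F [ 5.9 -0.6 -4.3] gap 0.0123
lip case mm [-89.4   0.2  45.7] rear mm [74.7  0.5 81.6] axes x in case [0.979 0.002 0.202] y [-0.003  1.     0.004]
```

step_arm:
  deltas:
    - {"dp": [0.0022,0,0],"delta_rot": [0,0,0]}
    - {"dp": [0.0025,-0.0005,-0.002],"delta_rot": [0,0,0]}
    - {"dp": [0.0035,-0.0005,-0.004],"delta_rot": [0.003,0.024,0]}
    - {"dp": [0.0045,-0.0005,-0.007],"delta_rot": [0.0065,0.05,0]}
    - {"dp": [0.0055,-0.0005,-0.009],"delta_rot": [0.01,0.075,0]}
    - {"dp": [0.0063,-0.0008,-0.0115],"delta_rot": [0.013,0.1,0]}
    - {"dp": [0.0063,-0.0008,-0.0115],"delta_rot": [0.013,0.1,0]}
    - {"dp": [0.0063,-0.0008,-0.0115],"delta_rot": [0.013,0.1,0]}

```text
time: 31.7
ee_pos: [0.4461, 0.3464, 0.0759]
orientation: [3.127, -0.208, 0.161]
wrist_force: [0.8, 0.8, -1.5]
finger_gap: 0.0124
```

```bash
python3 - <<'E'
from h import *
rep(); a=snap('scene','scene23')
crop(a,'s23',140,150,260,260,6.5)
E
```

```text
tcp [0.4461 0.3464 0.0759] F [ 0.8  0.8 -1.5] gap 0.0124
lip case mm [-86.4   0.2  42.4] rear mm [80.5  0.4 61.5] axes x in case [0.995 0.001 0.102] y [-0.001  1.     0.003]
```

View pics/s23.png

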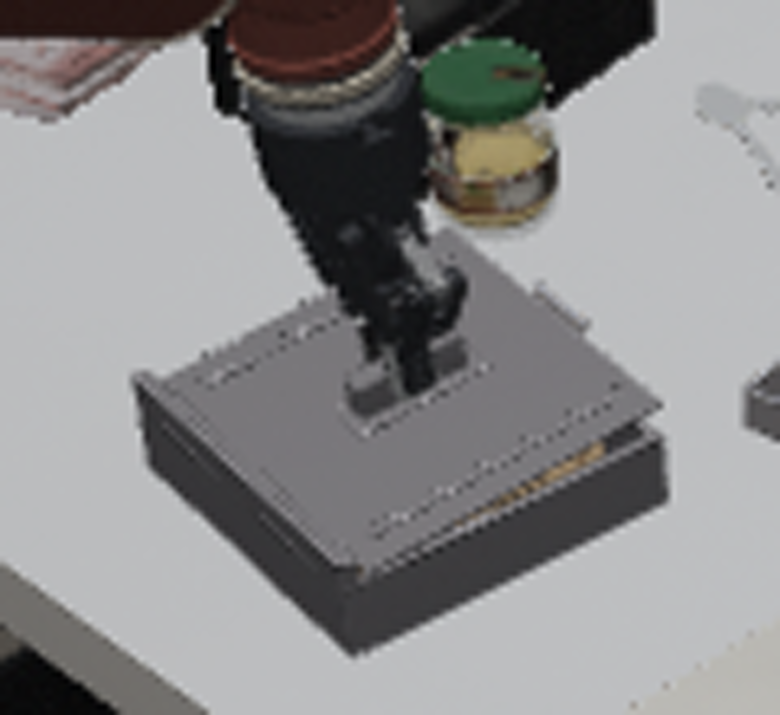

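step_arm:
  deltas:
    - {"dp": [0.001,0,-0.002],"delta_rot": [0.0026,0.02,0]}
    - {"dp": [0.0015,0,-0.004],"delta_rot": [0.005,0.04,0]}
    - {"dp": [0.002,0,-0.006],"delta_rot": [0.008,0.06,0]}
    - {"dp": [0.0025,0,-0.0075],"delta_rot": [0.0105,0.08,0]}
    - {"dp": [0.0025,0,-0.0075],"delta_rot": [0.0105,0.08,0]}
    - {"dp": [0.0025,0,-0.0075],"delta_rot": [0.0105,0.08,0]}

```text
time: 32.25
ee_pos: [0.4501, 0.3476, 0.0717]
orientation: [-3.131, 0.208, -0.038]
wrist_force: [-5.5, -0.9, 11.5]
finger_gap: 0.0123
```

```bash
python3 - <<'E'
from h import *
rep(); print(read_state()['ft_torque'])
E
```

```text
tcp [0.4501 0.3476 0.0717] F [-5.5 -0.9 11.5] gap 0.0123
lip case mm [-85.1   1.9  44.9] rear mm [82.8  2.1 50.9] axes x in case [1.    0.001 0.024] y [-0.002  1.     0.006]
[-0.4127491   0.36219991 -0.11570805]
```

step_arm:
  deltas:
    - {"dp": [-0.001,-0.0005,-0.002],"delta_rot": [0.001,0.01,0]}
    - {"dp": [-0.002,-0.001,-0.004],"delta_rot": [0.003,0.02,0]}
    - {"dp": [-0.002,-0.001,-0.006],"delta_rot": [0.003,0.024,0]}
    - {"dp": [-0.002,-0.001,-0.006],"delta_rot": [0.003,0.024,0]}

```text
time: 32.58
ee_pos: [0.4503, 0.348, 0.071]
orientation: [-3.127, 0.208, -0.004]
wrist_force: [-8.5, -3.0, 21.7]
finger_gap: 0.0126
```

```bash
python3 - <<'E'
from h import *
rep(); print(read_state()['ft_torque']); a=snap('scene','scene24')
crop(a,'s24',140,150,260,260,6.5)
E
```

```text
tcp [0.4503 0.348  0.071 ] F [-8.5 -3.  21.7] gap 0.0126
lip case mm [-85.5   2.4  46.1] rear mm [82.5  2.7 48.4] axes x in case [1.    0.002 0.002] y [-0.002  1.     0.008]
[-0.8429495   0.95207742 -0.05311238]
```

View pics/s24.png

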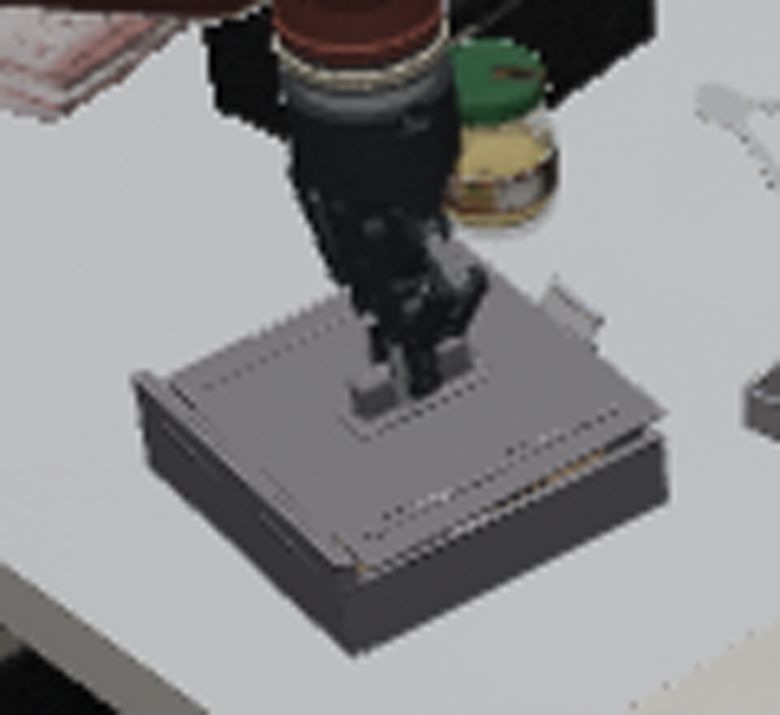

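step_arm:
  deltas:
    - {"dp": [0,0,0],"delta_rot": [0,0,0]}
    - {"dp": [0,0,0],"delta_rot": [0,0,0]}
    - {"dp": [0,0,0],"delta_rot": [0,0,0]}
    - {"dp": [0,0,0.015],"delta_rot": [0,0,0]}
    - {"dp": [0,0,0.04],"delta_rot": [0,0,0]}
    - {"dp": [0,0,0.06],"delta_rot": [0,0,0]}
    - {"dp": [0,0,0.06],"delta_rot": [0,0,0]}
  claw: 140

```text
time: 33.22
ee_pos: [0.4525, 0.3493, 0.1351]
orientation: [-3.123, 0.207, -0.013]
wrist_force: [0.4, 0.6, 1.4]
finger_gap: 0.0383
```

```bash
python3 - <<'E'
from h import *
rep(); a=snap('scene','scene25')
crop(a,'s25',140,150,260,260,6.5)
E
```

```text
tcp [0.4525 0.3493 0.1351] F [0.4 0.6 1.4] gap 0.0383
lip case mm [-83.3   4.1 109.8] rear mm [ 84.7   4.4 113. ] axes x in case [1.    0.002 0.007] y [-0.002  1.     0.012]
```

View pics/s25.png

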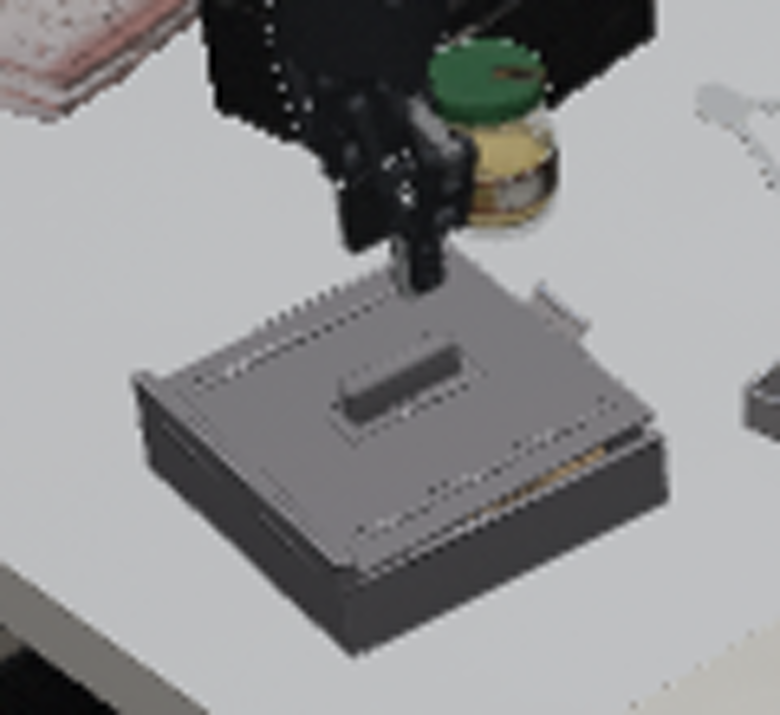

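step_arm:
  deltas:
    - {"dp": [0.02,-0.004,0],"delta_rot": [0,0,0]}
    - {"dp": [0.04,-0.008,0],"delta_rot": [0,0,0]}
    - {"dp": [0.053,-0.011,0],"delta_rot": [0,0,0]}
    - {"dp": [0.053,-0.011,-0.02],"delta_rot": [0,0,0]}
    - {"dp": [0.053,-0.011,-0.04],"delta_rot": [0,0,0]}
    - {"dp": [0.053,-0.011,-0.05],"delta_rot": [0,0,0]}
    - {"dp": [0.053,-0.011,-0.05],"delta_rot": [0,0,0]}
  claw: 255

```text
time: 33.85
ee_pos: [0.5018, 0.3362, 0.0781]
orientation: [-3.129, 0.208, 0.002]
wrist_force: [-0.3, -0.2, 0.6]
finger_gap: 0.0001
```

```bash
python3 - <<'E'
from h import *
s=read_state();print(s['ee_pos'],s['orientation'],s['wrist_force'],s['finger_gap']); a=snap('scene','scene26')
crop(a,'s26',140,150,260,260,6.5)
E
```

```text
[0.50183056 0.33622171 0.07813817] [-3.12866350e+00  2.08050515e-01  2.14213827e-03] [-0.29711422 -0.1748468   0.6175748 ] 0.00011957612589614359
```

View pics/s26.png

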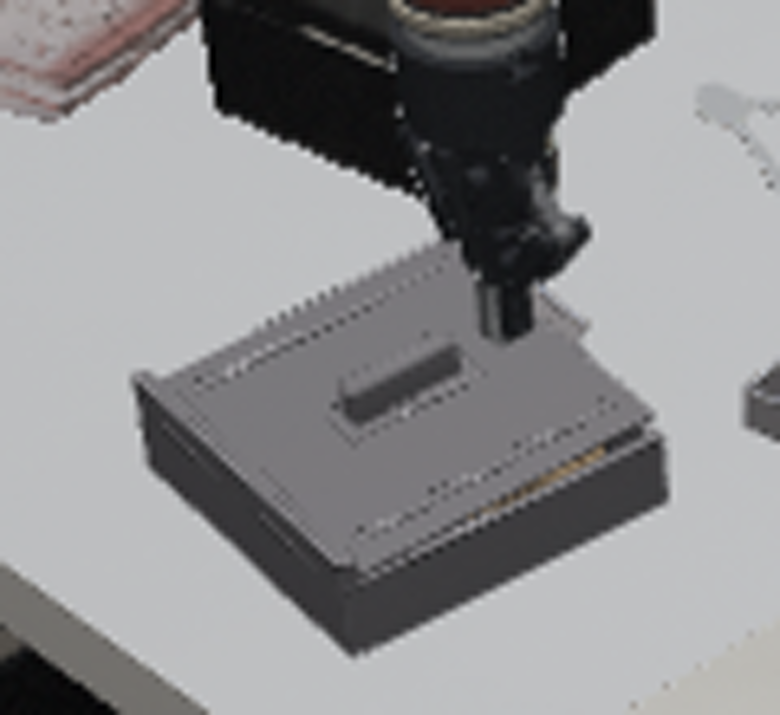

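Finger is above the plate between the fin and the clip. Pressing down.

step_arm:
  deltas:
    - {"dp": [0.002,0,-0.006],"delta_rot": [0,0,0]}
    - {"dp": [0.003,0,-0.01],"delta_rot": [0,0,0]}
    - {"dp": [0.003,0,-0.013],"delta_rot": [0,0,0]}
    - {"dp": [0.003,0,-0.016],"delta_rot": [0,0,0]}
    - {"dp": [0.003,0,-0.018],"delta_rot": [0,0,0]}
    - {"dp": [0.003,0,-0.018],"delta_rot": [0,0,0]}

```text
time: 34.4
ee_pos: [0.5059, 0.3369, 0.0621]
orientation: [-3.127, 0.207, -0.002]
wrist_force: [-0.9, 0.2, -0.4]
finger_gap: 0.0001
```

```bash
python3 - <<'E'
from h import *
a=snap('scene','scene27')
crop(a,'s27',140,150,260,260,6.5)
E
```

```text
(no output)
```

View pics/s27.png

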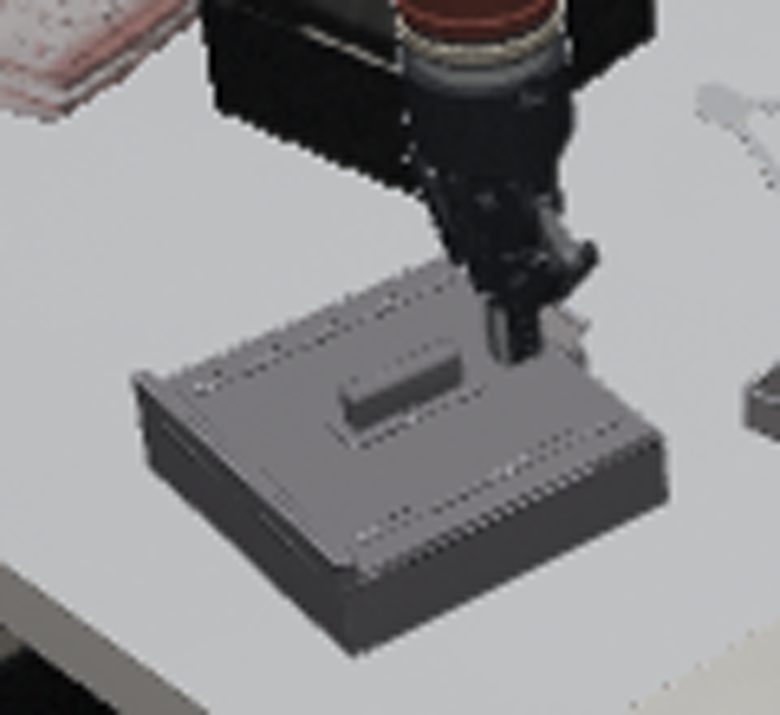

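step_arm:
  deltas:
    - {"dp": [0,0,-0.002],"delta_rot": [0,0,0]}
    - {"dp": [0,0,-0.0035],"delta_rot": [0,0,0]}
    - {"dp": [0,0,-0.0035],"delta_rot": [0,0,0]}

```text
time: 34.7
ee_pos: [0.5061, 0.3371, 0.061]
orientation: [-3.128, 0.207, -0.001]
wrist_force: [-5.9, -3.2, 12.6]
finger_gap: -0.0001
```

step_arm:
  deltas:
    - {"dp": [0,0,0.02],"delta_rot": [0,0,0]}
    - {"dp": [0,0,0.05],"delta_rot": [0,0,0]}
    - {"dp": [0,0,0.09],"delta_rot": [0,0,0]}
    - {"dp": [-0.02,-0.04,0.12],"delta_rot": [0,0,0]}
    - {"dp": [-0.04,-0.08,0.15],"delta_rot": [0,0,0]}
    - {"dp": [-0.05,-0.12,0.17],"delta_rot": [0,0,0]}
    - {"dp": [-0.05,-0.16,0.19],"delta_rot": [0,0,0]}
    - {"dp": [-0.05,-0.2,0.2],"delta_rot": [0,0,0]}
    - {"dp": [-0.05,-0.24,0.2],"delta_rot": [0,0,0]}
    - {"dp": [-0.05,-0.28,0.2],"delta_rot": [0,0,0]}

```text
time: 35.53
ee_pos: [0.4564, 0.0805, 0.2618]
orientation: [-3.127, 0.205, -0.008]
wrist_force: [0.8, 0.5, -0.4]
finger_gap: 0.0
```

step_arm:
  deltas:
    - {"dp": [0,-0.04,0],"delta_rot": [0,0,0]}
    - {"dp": [0,-0.08,0],"delta_rot": [0,0,0]}
    - {"dp": [0,-0.12,0],"delta_rot": [0,0,0]}
    - {"dp": [0,-0.16,0],"delta_rot": [0,0,0]}
    - {"dp": [0,-0.2,0],"delta_rot": [0,0,0]}
    - {"dp": [0,-0.24,0],"delta_rot": [0,0,0]}
    - {"dp": [0,-0.24,0],"delta_rot": [0,0,0]}
    - {"dp": [0,-0.24,0],"delta_rot": [0,0,0]}

```text
time: 36.2
ee_pos: [0.456, -0.1611, 0.2615]
orientation: [-3.126, 0.212, -0.007]
wrist_force: [-0.2, 0.4, -0.6]
finger_gap: -0.0002
```

```bash
python3 - <<'E'
from h import *
a=snap('scene','scene28'); b=snap('top','top28'); print(read_state()['ee_pos'])
crop(a,'s28',140,150,260,260,6.5); crop(b,'t28',110,150,350,320,3.3)
E
```

```text
[ 0.45633509 -0.15902535  0.2615345 ]
```

View pics/s28.png

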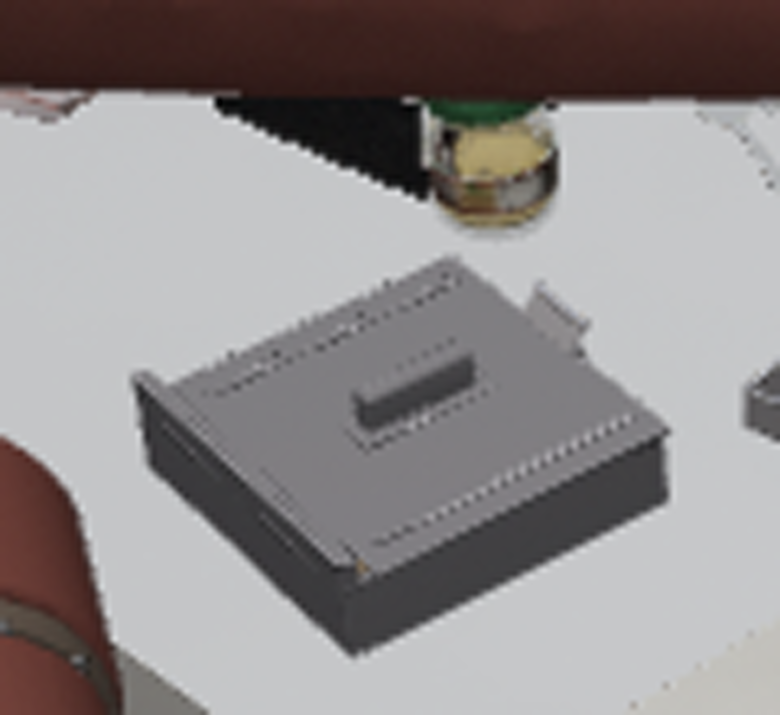

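View pics/t28.png

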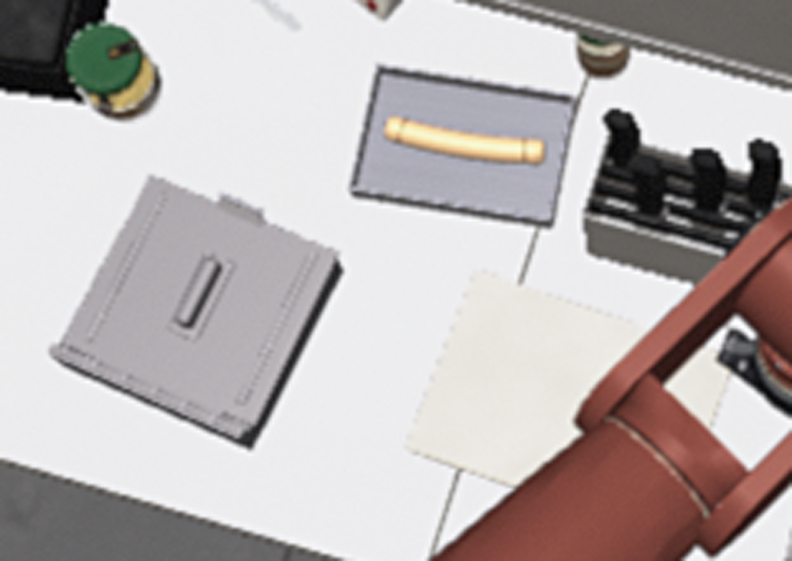

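View pics/scene28.png

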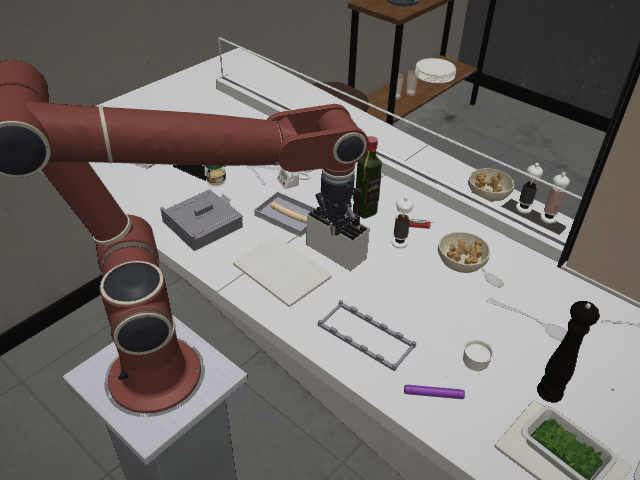

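```bash
python3 - <<'E'
from h import *
a=cv2.imread('pics/scene28.png'); b=cv2.imread('pics/top28.png')
crop(a,'s29',155,180,255,255,8); crop(b,'t29',120,195,220,290,7.5)
EXP={'rear R':(.08,-.089,.044),'rear L':(.08,.089,.044),'front R':(-.081,-.089,.044),'finF':(-.03,0,.066),'finB':(.03,0,.066)}
for Cx in((.4475,.346,0),(.446,.346,0)):
  for k,v in EXP.items():
    p=np.array(Cx)+RC@np.array(v); s=np.array(proj('scene',p)); t=np.array(proj('top',p))
    print(k,((s-[155,180]+.5)*8-.5).round(),((t-[120,195]+.5)*7.5-.5).round())
E
```

```text
rear R [694. 290.] [692. 247.]
rear L [430.  73.] [265.  61.]
front R [325. 469.] [492. 638.]
finF [306. 246.] [324. 401.]
finB [443. 183.] [401. 255.]
rear R [691. 292.] [691. 251.]
rear L [427.  75.] [264.  65.]
front R [322. 471.] [490. 642.]
finF [303. 248.] [323. 405.]
finB [440. 185.] [400. 259.]
```

View pics/s29.png

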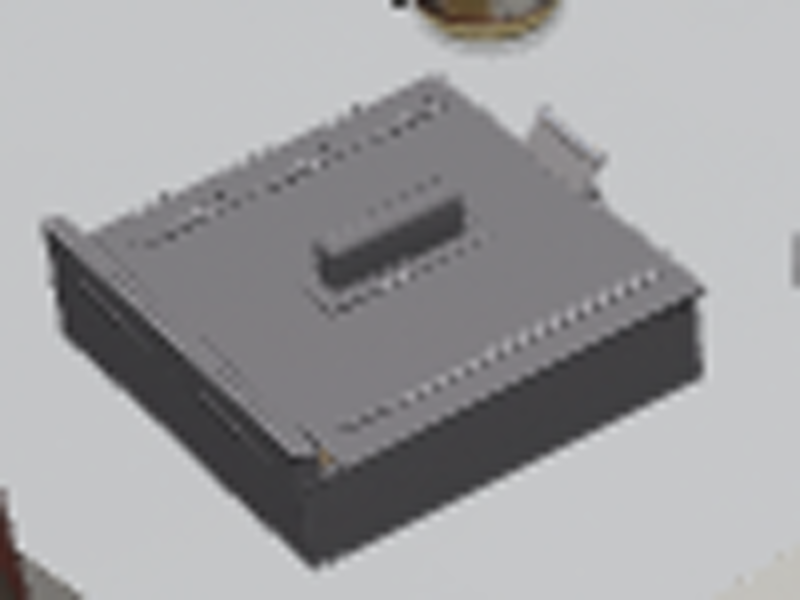

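View pics/t29.png

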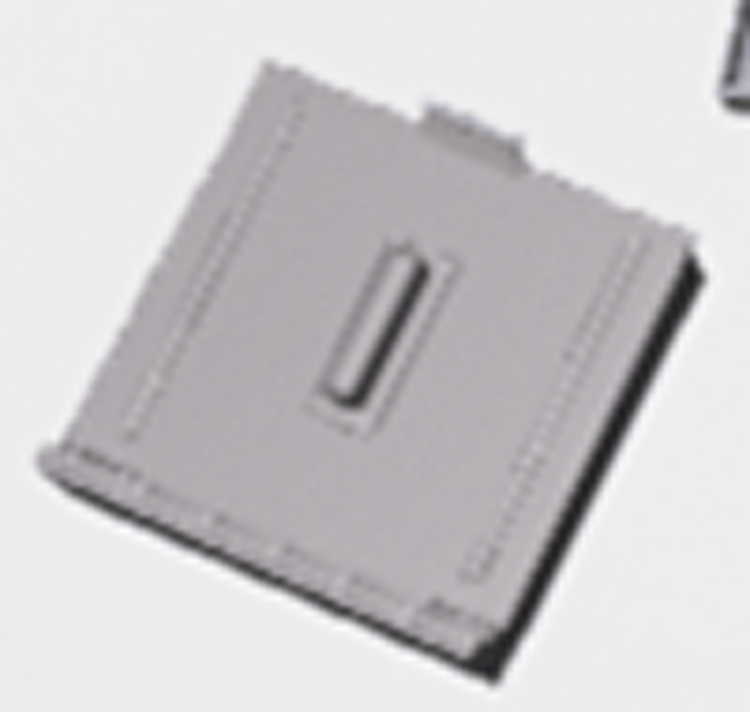

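```bash
python3 - <<'E'
from h import *
g=lambda n:cv2.cvtColor(cv2.imread(f'pics/{n}.png'),cv2.COLOR_BGR2GRAY)
k=8
up=lambda i:cv2.resize(i,None,fx=k,fy=k,interpolation=cv2.INTER_CUBIC)
ref=up(g('scene28')[195:230,185:222])
for n in('scene22','scene25','scene26','scene27','scene28'):
    im=up(g(n)[180:245,165:245]); r=cv2.matchTemplate(im,ref,cv2.TM_CCOEFF_NORMED); _,v,_,l=cv2.minMaxLoc(r); print(n,v,(l[0]/k+165-185,l[1]/k+180-195))
p0=C+RC@[0,0,.06]
s0=np.array(proj('scene',p0))
for v in([.001,0,0],[0,.001,0],[0,0,.001]): print(v,np.array(proj('scene',C+RC@(np.array([0,0,.06])+v)))-s0)
E
```

```text
scene22 0.3903581500053406 (-7.125, -2.75)
scene25 0.8617690205574036 (-2.875, -1.125)
scene26 0.690879225730896 (-5.125, -0.25)
scene27 0.6943807005882263 (-4.25, 1.0)
scene28 0.9988453388214111 (0.0, 0.0)
[0.001, 0, 0] [ 0.28423762 -0.13045045]
[0, 0.001, 0] [-0.18292361 -0.15847417]
[0, 0, 0.001] [-0.03532004 -0.26398494]
```

```bash
python3 - <<'E'
from h import *
a=cv2.imread('pics/scene28.png'); b=cv2.imread('pics/top28.png')
A=cv2.resize(a[195:225,187:222],None,fx=16,fy=16,interpolation=cv2.INTER_CUBIC)
B=cv2.resize(b[220:255,155:185],None,fx=16,fy=16,interpolation=cv2.INTER_CUBIC)
A=cv2.convertScaleAbs(A,alpha=2,beta=-100);B=cv2.convertScaleAbs(B,alpha=2,beta=-160)
A=cv2.resize(A,(560,480)); out=np.zeros((560,560,3),np.uint8)
cv2.imwrite('pics/fa.png',A); cv2.imwrite('pics/fb.png',B); print(A.shape,B.shape)
E
```

```text
(480, 560, 3) (560, 480, 3)
```

View pics/fa.png

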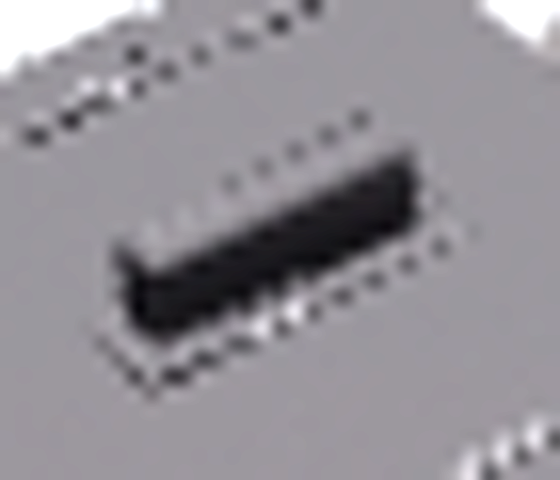

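View pics/fb.png

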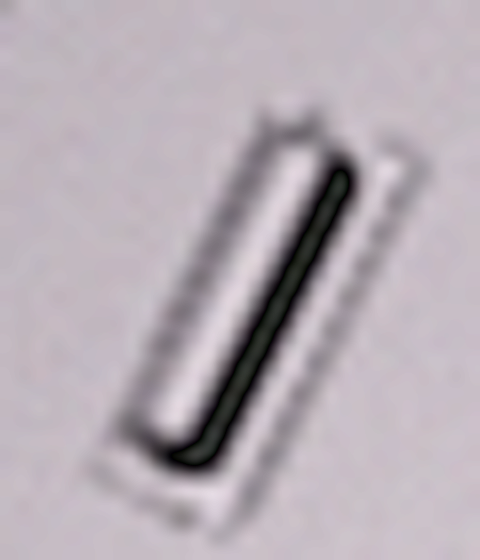

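```bash
python3 - <<'E'
from h import *
f=lambda x0,y0,x,y:(x0+(x+.5)/16-.5,y0+(y+.5)/16-.5)
for nm,s,t in(('front',(145,275),(190,443)),('back',(408,155),(332,160))):
    p,e=tri(f(187,195,*s),f(155,220,*t)); print(nm,(incase(p)*1e3).round(1),round(e*1e3,1),'top@66',(incase(pt('top',*f(155,220,*t),.066))*1e3).round(1),'scene@66',(incase(pt('scene',*f(187,195,*s),.066))*1e3).round(1))
# same-frame reference: case corners visible: rear-right wall corner? rail ends
r=lambda x,y:(155+(x+.5)/8-.5,180+(y+.5)/8-.5); q=lambda x,y:(120+(x+.5)/7.5-.5,195+(y+.5)/7.5-.5)
print('cover rearR',(incase(tri(r(703,291),q(695,236))[0])*1e3).round(1),'rearL',(incase(tri(r(433,75),q(268,62))[0])*1e3).round(1))
print('rail L',(incase(tri(r(48,220),q(42,455))[0])*1e3).round(1))
print('base corner R front scene', (incase(pt('scene',*r(316,568),0))*1e3).round(1),(incase(pt('scene',*r(702,378),0))*1e3).round(1),'L',(incase(pt('scene',*r(64,335),0))*1e3).round(1))
E
```

```text
front [-24.   -5.9  61.4] 1.5 top@66 [-24.   -7.9  66. ] scene@66 [-27.4 -10.9  66. ]
back [31.7 -6.  62.1] 2.2 top@66 [30.1 -6.7 66. ] scene@66 [ 30.1 -11.1  66. ]
cover rearR [ 85.3 -86.9  39.7] rearL [80.5 88.  43.3]
rail L [-88.4  88.3  54.2]
base corner R front scene [-89.6 -87.2   0. ] [ 81.3 -87.9   0. ] L [-91.4  88.2   0. ]
```

step_arm:
  deltas:
    - {"dp": [0,0.04,0],"delta_rot": [0,0,0]}
    - {"dp": [0,0.08,0],"delta_rot": [0,0,0]}
    - {"dp": [0,0.12,0],"delta_rot": [0,0,0]}
    - {"dp": [0,0.16,0],"delta_rot": [0,0,0]}
    - {"dp": [0,0.2,0],"delta_rot": [0,0,0]}
    - {"dp": [0.01,0.24,0],"delta_rot": [0,0,0]}
    - {"dp": [0.02,0.28,0],"delta_rot": [0,0,0]}
    - {"dp": [0.03,0.32,0],"delta_rot": [0,0,0]}
    - {"dp": [0.043,0.36,-0.02],"delta_rot": [0,0,0]}
    - {"dp": [0.043,0.4,-0.04],"delta_rot": [0,0,0]}

```text
time: 37.13
ee_pos: [0.4997, 0.2382, 0.2266]
orientation: [-3.125, 0.2, -0.015]
wrist_force: [0.3, -0.7, -0.1]
finger_gap: 0.0001
```

step_arm:
  deltas:
    - {"dp": [0,0.04,-0.03],"delta_rot": [0,0,0]}
    - {"dp": [0,0.08,-0.06],"delta_rot": [0,0,0]}
    - {"dp": [0,0.098,-0.09],"delta_rot": [0,0,0]}
    - {"dp": [0,0.098,-0.12],"delta_rot": [0,0,0]}
    - {"dp": [0,0.098,-0.13],"delta_rot": [0,0,0]}
    - {"dp": [0,0.098,-0.13],"delta_rot": [0,0,0]}
    - {"dp": [0,0.098,-0.13],"delta_rot": [0,0,0]}

```text
time: 37.72
ee_pos: [0.499, 0.3367, 0.0969]
orientation: [-3.126, 0.197, -0.015]
wrist_force: [0.3, -0.1, 1.3]
finger_gap: -0.0
```

```bash
python3 - <<'E'
from h import *
s=read_state();print(s['ee_pos'],s['orientation'],(incase(s['ee_pos'])*1e3).round(1)); a=snap('scene','scene30')
crop(a,'s30',140,150,260,260,6.5)
E
```

```text
[0.49902808 0.3367493  0.09694094] [-3.12579568  0.19747846 -0.01453501] [52.3 -2.3 96.9]
```

View pics/s30.png

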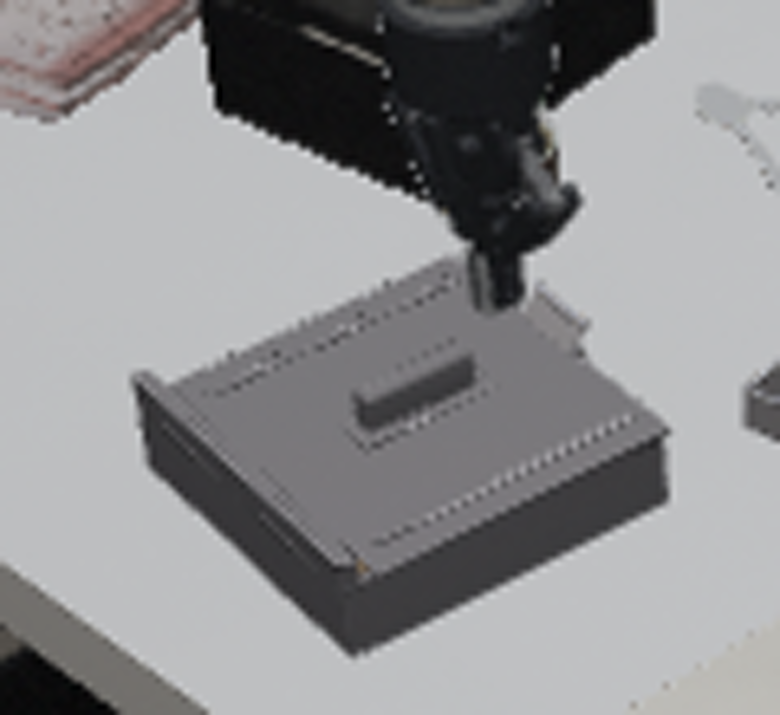

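step_arm:
  deltas:
    - {"dp": [0,0.002,-0.01],"delta_rot": [0,0,0]}
    - {"dp": [0,0.002,-0.02],"delta_rot": [0,0,0]}
    - {"dp": [0,0.002,-0.026],"delta_rot": [0,0,0]}
    - {"dp": [-0.003,0.0025,-0.026],"delta_rot": [0,0,0]}
    - {"dp": [-0.005,0.003,-0.026],"delta_rot": [0,0,0]}
    - {"dp": [-0.006,0.003,-0.026],"delta_rot": [0,0,0]}
    - {"dp": [-0.006,0.003,-0.026],"delta_rot": [0,0,0]}

```text
time: 38.35
ee_pos: [0.4944, 0.3399, 0.0731]
orientation: [-3.124, 0.199, -0.02]
wrist_force: [-0.8, -0.0, 0.6]
finger_gap: 0.0001
```

```bash
python3 - <<'E'
from h import *
s=read_state();print(s['wrist_force'],(incase(s['ee_pos'])*1e3).round(1)); a=snap('scene','scene31')
crop(a,'s31',140,150,260,260,6.5)
E
```

```text
[-0.77208772 -0.03231374  0.64653182] [47.3  0.3 73.1]
```

View pics/s31.png

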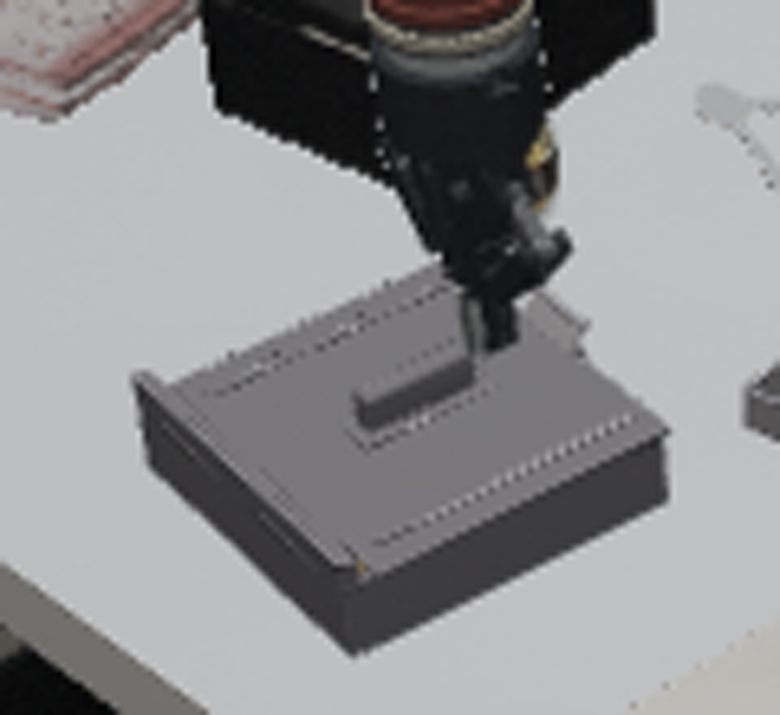

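step_arm:
  deltas:
    - {"dp": [-0.001,0,0],"delta_rot": [0,0,0]}
    - {"dp": [-0.002,0,0],"delta_rot": [0,0,0]}
    - {"dp": [-0.003,0.0005,0],"delta_rot": [0,0,0]}
    - {"dp": [-0.003,0.0005,0],"delta_rot": [0,0,0]}

```text
time: 38.73
ee_pos: [0.4918, 0.3406, 0.0735]
orientation: [-3.123, 0.198, -0.021]
wrist_force: [0.8, -0.7, 0.5]
finger_gap: -0.0001
```

step_arm:
  deltas:
    - {"dp": [-0.001,0,0],"delta_rot": [0,0,0]}
    - {"dp": [-0.002,0,0],"delta_rot": [0,0,0]}
    - {"dp": [-0.002,0,0],"delta_rot": [0,0,0]}

```text
time: 38.98
ee_pos: [0.4897, 0.3406, 0.0736]
orientation: [-3.123, 0.198, -0.022]
wrist_force: [0.6, 0.2, 0.7]
finger_gap: 0.0001
```

```bash
python3 - <<'E'
from h import *
s=read_state();print(s['wrist_force'],(incase(s['ee_pos'])*1e3).round(1)); a=snap('scene','scene32')
crop(a,'s32',140,150,260,260,6.5)
E
```

```text
[0.57623703 0.19805606 0.73491326] [42.5  0.3 73.6]
```

View pics/s32.png

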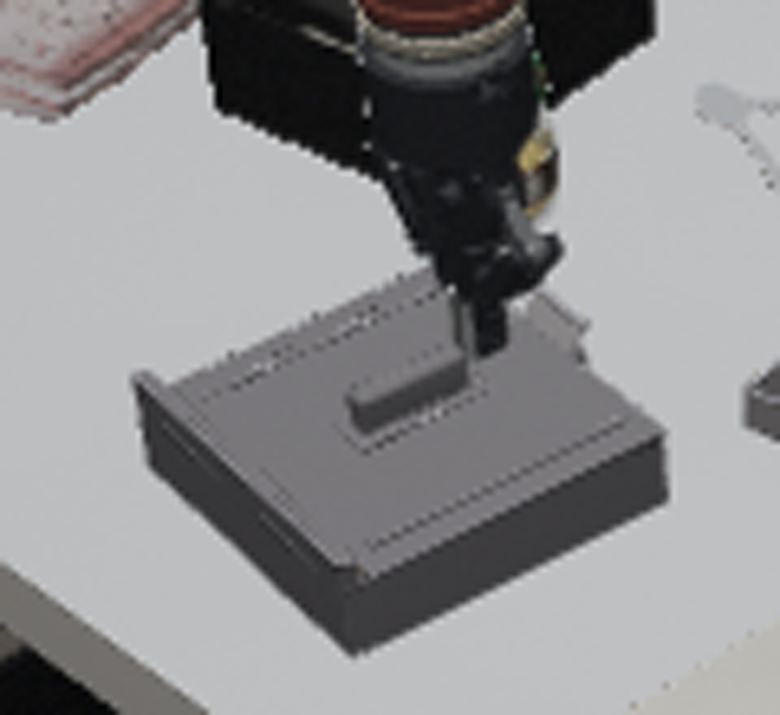

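step_arm:
  deltas:
    - {"dp": [-0.001,0,0],"delta_rot": [0,0,0]}
    - {"dp": [-0.002,0,0],"delta_rot": [0,0,0]}
    - {"dp": [-0.002,0.0003,0],"delta_rot": [0,0,0]}

```text
time: 39.28
ee_pos: [0.4889, 0.3403, 0.0741]
orientation: [-3.124, 0.198, -0.026]
wrist_force: [4.7, -2.5, -0.0]
finger_gap: -0.0003
```

step_arm:
  deltas:
    - {"dp": [-0.001,0,0],"delta_rot": [0,0,0]}
    - {"dp": [-0.001,0,0],"delta_rot": [0,0,0]}

```text
time: 39.45
ee_pos: [0.4885, 0.3398, 0.0743]
orientation: [-3.125, 0.198, -0.029]
wrist_force: [3.7, -2.4, -0.0]
finger_gap: 0.0001
```

```bash
python3 - <<'E'
from h import *
s=read_state();print(s['wrist_force'],(incase(s['ee_pos'])*1e3).round(1)); a=snap('scene','scene33')
crop(a,'s33',140,150,260,260,6.5)
E
```

```text
[ 3.72639904 -2.4471471  -0.01516149] [41.5 -0.6 74.3]
```

View pics/s33.png

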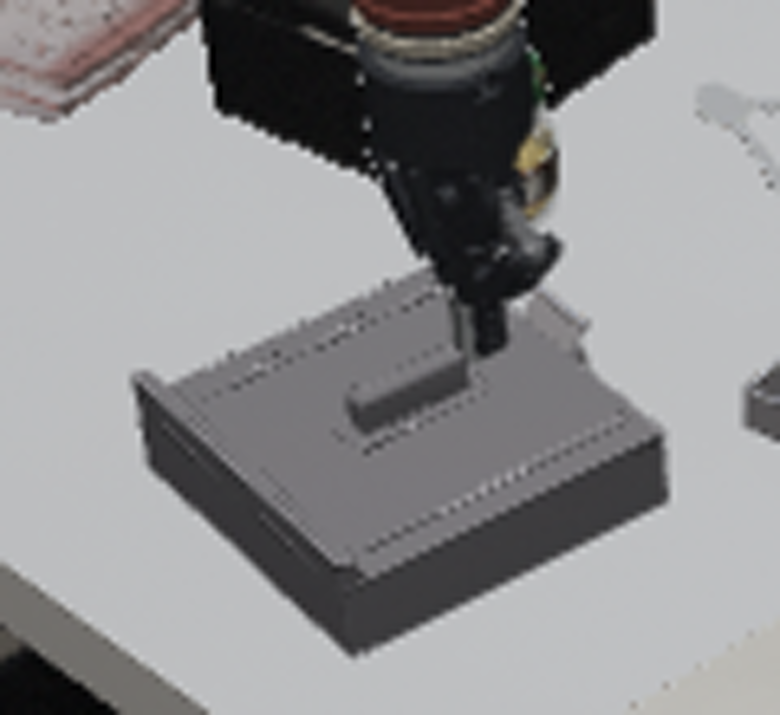

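step_arm:
  deltas:
    - {"dp": [0.004,0,0],"delta_rot": [0,0,0]}
    - {"dp": [0.008,0,0.002],"delta_rot": [0,0,0]}
    - {"dp": [0.008,0,0.03],"delta_rot": [0,0,0]}
    - {"dp": [0.008,0,0.07],"delta_rot": [0,0,0]}
    - {"dp": [0,-0.03,0.1],"delta_rot": [0,0,0]}
    - {"dp": [-0.02,-0.07,0.13],"delta_rot": [0,0,0]}
    - {"dp": [-0.03,-0.11,0.16],"delta_rot": [0,0,0]}
    - {"dp": [-0.03,-0.15,0.18],"delta_rot": [0,0,0]}
    - {"dp": [-0.03,-0.19,0.18],"delta_rot": [0,0,0]}
    - {"dp": [-0.03,-0.23,0.18],"delta_rot": [0,0,0]}

```text
time: 40.33
ee_pos: [0.459, 0.1287, 0.2561]
orientation: [-3.123, 0.194, -0.035]
wrist_force: [0.4, 0.1, -0.4]
finger_gap: 0.0001
```

step_arm:
  deltas:
    - {"dp": [0,-0.04,0],"delta_rot": [0,0,0]}
    - {"dp": [0,-0.08,0],"delta_rot": [0,0,0]}
    - {"dp": [0,-0.12,0],"delta_rot": [0,0,0]}
    - {"dp": [0,-0.16,0],"delta_rot": [0,0,0]}
    - {"dp": [0,-0.2,0],"delta_rot": [0,0,0]}
    - {"dp": [0,-0.24,0],"delta_rot": [0,0,0]}
    - {"dp": [0,-0.26,0],"delta_rot": [0,0,0]}
    - {"dp": [0,-0.26,0],"delta_rot": [0,0,0]}

```text
time: 41.0
ee_pos: [0.4586, -0.1344, 0.256]
orientation: [-3.122, 0.202, -0.034]
wrist_force: [0.1, -0.2, 1.0]
finger_gap: 0.0004
```

```bash
python3 - <<'E'
from h import *
a=snap('scene','scene34'); b=snap('top','top34')
crop(a,'s34',155,180,255,255,8); crop(b,'t34',120,195,220,290,7.5)
A=cv2.resize(a[195:225,187:222],None,fx=16,fy=16,interpolation=cv2.INTER_CUBIC);B=cv2.resize(b[220:255,155:185],None,fx=16,fy=16,interpolation=cv2.INTER_CUBIC)
o=np.zeros((560,800,3),np.uint8)
cv2.imwrite('pics/fa2.png',cv2.convertScaleAbs(A,alpha=2,beta=-100));cv2.imwrite('pics/fb2.png',cv2.convertScaleAbs(B,alpha=2,beta=-160))
E
```

```text
(no output)
```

View pics/s34.png

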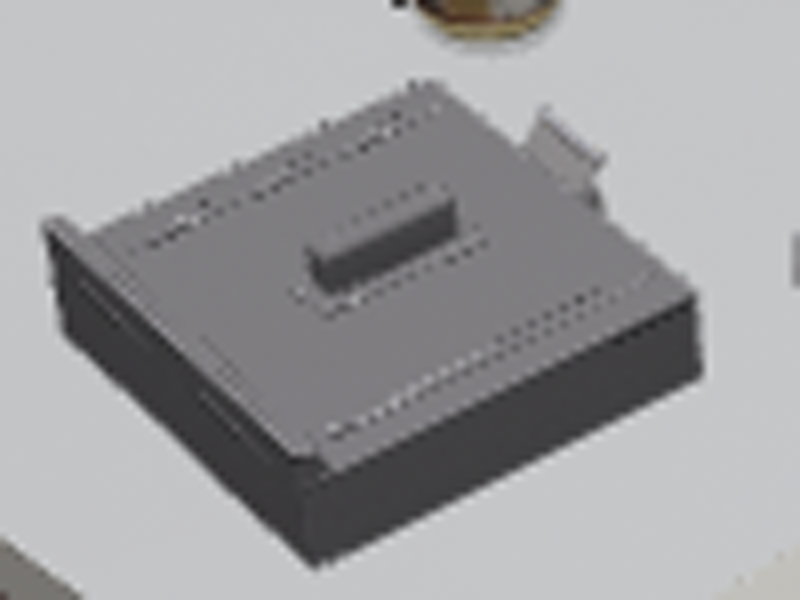

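View pics/t34.png

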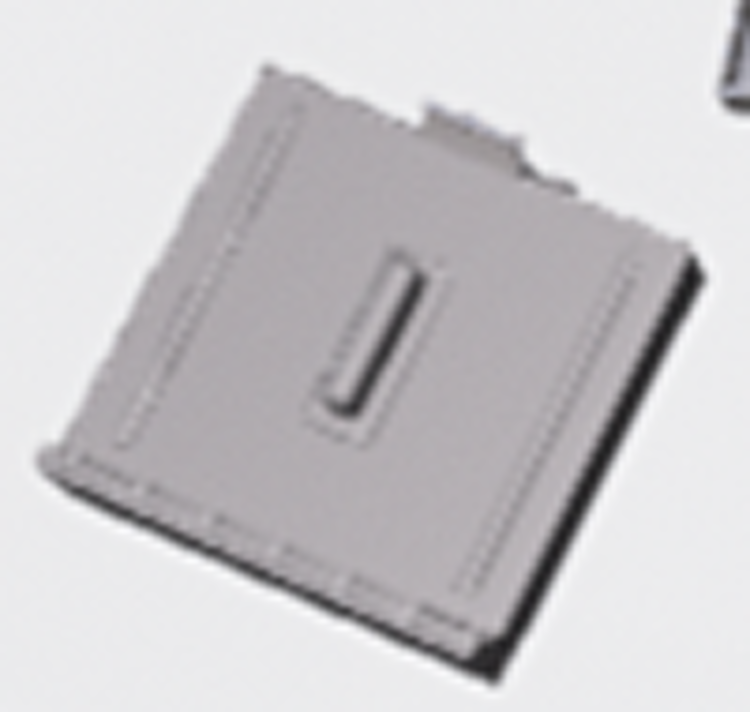

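View pics/fb2.png

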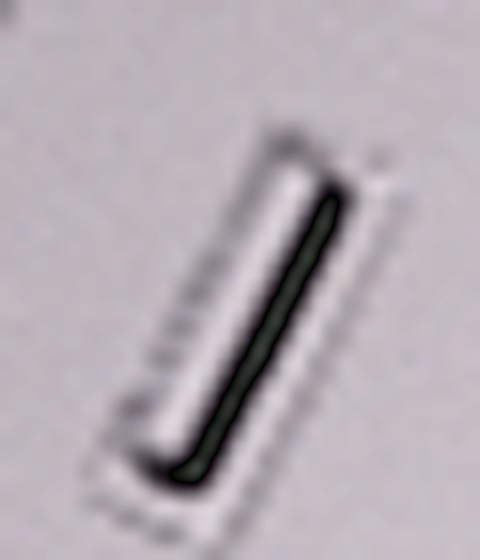

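View pics/fa2.png

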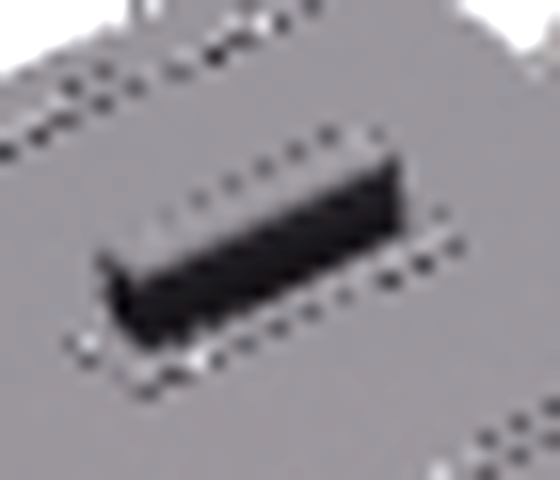

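```bash
python3 - <<'E'
from h import *
g=lambda n:cv2.cvtColor(cv2.imread(f'pics/{n}.png'),cv2.COLOR_BGR2GRAY)
k=8; up=lambda i:cv2.resize(i,None,fx=k,fy=k,interpolation=cv2.INTER_CUBIC)
for n0,n1,(x0,y0,x1,y1) in(('scene1','scene34',(222,191,232,202)),('top0','top34',(174,206,192,215))):
    ref=up(g(n0)[y0:y1,x0:x1]); im=up(g(n1)[y0-4:y1+4,x0-4:x1+4]); r=cv2.matchTemplate(im,ref,cv2.TM_CCOEFF_NORMED); _,v,_,l=cv2.minMaxLoc(r); print(n0,v,l[0]/k-4,l[1]/k-4)
b=cv2.imread('pics/top34.png')
for r in bow(b,(215,165,290,225)): print([np.round(q,2) for q in r], pt('top',*r[0],.014))
# bystanders: difference between start and now
d=cv2.absdiff(g('top0'),g('top34')); 
for nm,(x0,y0,x1,y1) in {'must':(125,150,162,190),'spice':(282,155,302,175),'ram':(478,282,510,312),'purple':(445,335,500,362)}.items(): print(nm,d[y0:y1,x0:x1].mean().round(2))
E
```

```text
scene1 0.9968164563179016 0.0 0.0
top0 0.9534685015678406 0.0 -0.125
[array([250.44, 192.9 ]), array([250.23, 192.87]), np.float64(48.15), np.float64(-2.13)] [0.65077683 0.18216489 0.014     ]
must 3.34
spice 3.64
ram 4.12
purple 3.87
```

Every check passes: the clip is in its home position, the warped pin is in the tray, and the jars, ramekin and purple look-alike haven't moved. I'm handing the job in.

```bash
python3 -c "
from plant import *
print(finish_job())"
```

```text
the job is handed in; nothing more can be done
None
```

The job is handed in. Three pins were on the rack: the two true ones are in the case, the warped one is in the steel reject tray, and the cover is closed with the clip home. No verdict is reported back.

- **Sorting:** Before I moved anything, the rightmost pin showed about 2 px of sag in both views, and the other two about 0.1 px.
- **Rolling:** I rolled only one pin on the board, a true one. It coasted about 8 mm after the finger stopped, which shows it rolled and did not slide. The other two I judged from the two camera views alone, without the rolling test.
- **Closing:** I hooked the lip into the slot with the rear raised about 0.1–0.2 rad. Swinging it down by the fin didn't get it past the clip, so I let go and pressed on the rear. It snapped down flat.
- **After closing:** The cover seemed to sit about 3 mm too far back, so I nudged it forward until it met a stop.

**Last checks:**
- The clip's image matches its starting picture, with less than 0.15 px of shift.
- The warped pin lies in the middle of the tray and still shows its bow.
- The jars, ramekin and purple look-alike are unchanged in the top view.

**What disagreed:** The cover's final position along x is the least certain result. My estimates range from -3 to +2 mm, all inside the ±4 mm limit. My triangulated heights for the fin also came out about 4 mm low.

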